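Hang the edge brushes to drip

TASK

Hang up the edge brushes at the shoe-finishing bench. First lift the top drip tray off the pile and set it down flat in the middle of the rack's rubber mat, lengthwise along the row of clips; then slide the steel shank of every brush on the bench into a spring clip of its own, fully home, so that the handle's shoulder meets the clip, the plunger has clicked into the groove and the bristles hang over the tray. Leave the other two trays and everything else on the bench where they are.

Things in the scene. Friction and masses are not known exactly. Their poses are not given: they have to be found in the camera images.
- clip0 (a point): Clip 0 of four alike in a row, 75 mm apart, on a fixed grey rack. The point: centre of the clip's mouth in its front face, 95 mm above the bench. x axis: level, INTO the clip (the way a shank slides in); y: along the row from clip 0 to clip 3; z up. Bore: straight, 18 x 18 mm square, 46 mm long, open at the back, no chamfer.
- plunger0 (a joint): Spring plunger of clip 0: round steel nose of 6 mm radius on the +y side of the bore, 26 mm in from the mouth, at axis height. Value in m: 0 = free, standing 6 mm into the bore; pushed out 4 to 5 mm (2.5 to 3 N sideways) while a shank slides by; 1 to 3 mm when it rests in the shank's groove and grips.
- clip1 (a point): Clip 1, as clip 0. The aluminium walls are 10 mm thick; the roof is 8 mm thick, its top 112 mm above the bench, with a window over the plunger. The front faces of all clips and of the bar beneath lie in one upright plane; in front of it there is only the low base plate with the mat, 4 mm thick.
- plunger1 (a joint): Spring plunger of clip 1: round steel nose of 6 mm radius on the +y side of the bore, 26 mm in from the mouth, at axis height. Value in m: 0 = free, standing 6 mm into the bore; pushed out 4 to 5 mm (2.5 to 3 N sideways) while a shank slides by; 1 to 3 mm when it rests in the shank's groove and grips.
- clip2 (a point): Clip 2, as clip 0. A shank slid along x reaches the spring plunger 26 mm in; pushing it on past the plunger takes up to about 10 N until the handle's shoulder meets the clip's face.
- plunger2 (a joint): Spring plunger of clip 2: round steel nose of 6 mm radius on the +y side of the bore, 26 mm in from the mouth, at axis height. Value in m: 0 = free, standing 6 mm into the bore; pushed out 4 to 5 mm (2.5 to 3 N sideways) while a shank slides by; 1 to 3 mm when it rests in the shank's groove and grips.
- clip3 (a point): Clip 3, the last of the row, as clip 0.
- plunger3 (a joint): Spring plunger of clip 3: round steel nose of 6 mm radius on the +y side of the bore, 26 mm in from the mouth, at axis height. Value in m: 0 = free, standing 6 mm into the bore; pushed out 4 to 5 mm (2.5 to 3 N sideways) while a shank slides by; 1 to 3 mm when it rests in the shank's groove and grips.
- mat (a point): Centre of the top of the black rubber mat (300 mm along the clip row, 150 mm wide, top 4 mm above the bench) on the rack's base plate, 117.5 mm in front of the clips' mouths. Axes parallel to the clips': x towards the clips, y along the row.
- brush0_c (a point): Edge brush lying flat; 3 or 4 of four alike are there (None: absent). The point: centre of its beech handle, 28 x 28 mm square, 75 mm long; 14 mm above the bench when lying. x axis: towards the shank, z up. From the handle's +x end (flat shoulder, 37.5 mm from the point) a steel shank of 16 mm diameter, its last 12 mm coned to 6 mm, sticks out 56 mm on the handle's axis.
- brush1_c (a point): Second edge brush, like brush 0. The shank has a ring groove, 11 mm thick at its bottom, centred 26 mm from the shoulder, so the plunger falls into it just as the shoulder meets the clip. Behind the handle (-x): a 20 mm ferrule, then 37 mm of stiff dark bristles, no wider than the handle. 188 mm over all.
- brush2_c (a point): Third edge brush, like brush 0. A brush weighs 0.11 to 0.19 kg, centre of mass within 15 mm of the handle's centre. Hung, its point is 37.5 mm in front of the clip's mouth and it may droop a degree or two. Any brush may go in any clip.
- brush3_c (a point): Fourth edge brush, like brush 0.
- tray_top_c (a point): Top one of three stacked grey drip trays, the one to move: 280 x 130 x 40 mm high outside, 5 mm walls, 0.22 to 0.37 kg. The point: its centre, 20 mm above its underside (88 mm above the bench in the pile, 24 on the mat). x: its long side, z up. A ridge to lift it by runs along the middle inside: 18 mm wide, 180 mm long, its top 32 mm and the inner floor 9 mm above the underside.
- tray_mid_c (a point): Middle tray of the pile, like the top one, point 54 mm above the bench; stays. A 6 mm step under each tray sits inside the rim of the one below, so a tray is lifted straight up.
- tray_low_c (a point): Lowest tray of the pile, like the others, point 20 mm above the bench; stays.
- dye_pot: Bystander, to be left alone: open black dye pot, 76 mm wide, 85 mm tall. Origin at its underside.
- cement: Bystander, to be left alone: amber bottle, 64 mm wide, 170 mm tall. Origin at its underside.
- sander: Bystander, to be left alone: cork sanding block 110 x 60 x 38 mm. Origin at its underside.
- wax_tin: Bystander, to be left alone: low steel tin, 72 mm wide, 35 mm tall. Origin at its underside.
- spool: Bystander, to be left alone: dark wooden thread spool, 60 mm wide, 70 mm tall. Origin at its underside.
- sole: Bystander, to be left alone: black shoe sole lying on the bench, about 250 x 90 x 28 mm. Origin at its underside.
- hammer: Bystander, to be left alone: hammer lying on the bench.

How it is judged:
By the outcome, as a careful person would: the job done as asked, in the order asked, and still so for the second after the job is handed in, with the robot touching nothing.
Of brush0, brush1, brush2, brush3 only 3 to 4 are there at a start; the rules pass over those that are not, and their reading is None.
At some moment in a run one of brush0, brush1, brush2, brush3 may be knocked a few centimetres aside while the robot is not near it.
It also fails if it takes over 208 s, if anything falls off the work surface, if the arm or the gripper's body presses on something with over 40 N, if the wrist force passes 120 N, or if a joint passes its speed limit or range.

ROBOT

A 6-joint arm with a two-finger parallel gripper is mounted at the origin on the work surface. World frame = base frame: x ahead of the robot, y to its left, z up, the work surface at z = 0. Lengths are in m, angles in rad, forces in N, time in s.
With the tool pointing down it reaches from about 0.4 to 0.825 m from the base axis. Payload 7 kg.
Tool frame: the origin (TCP) lies on the mounting face of the last link; the fingertips stand r.tip_extent ahead of it and the grasp point (between the pads) lies 159 mm ahead of it (r.tip_extent is the distance from the TCP to the fingertips, in m); y points along the fingers, z is the direction in which the jaws open and shut, and the axes are right-handed (so a half turn about y gives the same grasp; the last joint's range is limited). The gripper opens to 88 mm and grips with 3 to 60 N. Pads are 19 mm wide; open, the fingers measure 130 mm over their backs; the gripper's body (78 mm by 193 mm) begins 47 mm behind the grasp point.
Start: joints at [1.62, 0.359, 0.012, 0, -1.224, -0.288], TCP at [0.16, 0.656, 0.405] pointing down, gripper open.
Joint ranges: [-3.07, 3.07], [-1.43, 2.12], [-1.02, 1.25], [-3.03, 1.67], [-3.05, -0], [-3.03, 3.03]. Speed limits (rad/s): [2.39, 2.39, 3.01, 3.14, 3.14, 3.14].

INTERFACE

Orientations are given as a unit quaternion [x, y, z, w].
In Python, from plant import r, read_camera gives the robot as it stands. The module is installed in compiled form; this text tells all that it offers.
- The arm moves only by the tool apply_moves, never from a script. Its argument "motion" is a list that holds one entry, the list of rows, each a list of 4 numbers: the shift along the tool's x, y, z in mm, then the turn about the tool's y in degrees. A call has 1 to 8 rows; each row shifts and turns the commanded pose from where the row before left it, along the tool's axes as they then stand; what a row does not reach is not made up. A row lasts 1/10 s, in which the tool goes at most 50 mm and 8.59 degrees, less where a joint would pass 70% of its speed; a pose out of reach is approached as far as the arm can. A call is refused whole if a number of a shift passes 50 or a number of a turn 8.59, either way. A call with a gripper value outside its range is refused whole. "jaw" is the closure, from 0 (fully open) to 1 (shut), set as the call begins (left out, the last holds). The fingers move at their own pace and stop on an object; "grip_force" is the grip in N (left out, the last holds). Time passes only in rows, so rows that do not move let the fingers close. It gives the time, the measured TCP pose, the force and the opening at its end, in the units of the state.
- r.get_state(): the state, without advancing time (a new reading comes with each control period).
- read_camera(name): name is "side" or "top" or "wrist"; returns a dict with "pixels" (420x560x3 uint8, blue, green, red), "fx", "fy", "cx", "cy" (pixels), "k1" (the pictures are not rectified: a ray, as slopes to the right and down, at radius r is drawn at 1 + k1 r^2 times it, then the intrinsics apply), "xyz" and "rotation" of the camera in the world; the wrist camera has in their place "hand_eye" (4x4, takes a point from camera to tool coordinates, whose origin is the TCP and whose axes are the tool frame's). Camera axes: x right, y down, z forward; pixel columns grow to the right and rows downward; lengths in m; the calibration is good to about 2 mm. A picture is of the moment at which its call begins: read the wrist's pose just before it. There is no depth.
- r.sign_off(): hands the job in, once; it reports no verdict.
The state is a dict: "t": time; "joint_pos": joint angles; "joint_vel": joint speeds; "effort": joint torques, N m; "ee_pos": TCP position; "tcp_rot": TCP orientation; "wrist_force": force on the tool from outside, world axes, zero at the start; "ft_torque": the same for the moment, N m; "width": finger opening in m.
Only numpy, scipy, OpenCV 4.12 (cv2) and the standard library are available. Lean on these libraries where they do the work, as an engineer would, in place of code of your own. Each camera call takes 0.05 s, during which the arm holds its last target.

## Working session

There is one attempt and no reset: what is moved stays moved. The work goes in short steps, Python scripts to look and compute and a tool call to move; the robot and the scene stay as the last step left them, time stands still between calls to the robot, and variables do not carry over. Pictures are saved under pics/ and viewed, and the job is handed in when it is done.

Besides the shell and the picture viewer there is one more tool, called after "Request:" as a command line: name --argument value ..., lists and objects as JSON in quotes. apply_moves: Moves the arm, as the interface text tells. Its arguments: {"type":"object","properties":{"motion":{"type":"array","items":{"type":"array","items":{"type":"array","items":{"type":"number"}}}},"jaw":{"type":"number"},"grip_force":{"type":"number"}},"required":["motion"]}

```bash
mkdir -p pics
python3 - <<'E'
from plant import r, read_camera
import cv2
s=r.get_state(); print(s, r.tip_extent)
for n in ["side","top","wrist"]:
    c=read_camera(n); cv2.imwrite(f"pics/{n}0.png",c["pixels"]); print(n,{k:v for k,v in c.items() if k!="pixels"})
E
```

```text
{'t': 0.0, 'joint_pos': array([ 1.62010769e+00,  3.59393390e-01,  1.10552293e-02, -3.45337404e-04,
       -1.22409411e+00, -2.88137471e-01]), 'joint_vel': array([ 0.00082833, -0.00029656, -0.00133469, -0.0005851 ,  0.00030496,
       -0.000373  ]), 'effort': array([-4.65759440e-04, -5.82719707e+01,  2.93047982e+01,  6.99723870e+00,
        6.73446018e-03, -1.78112741e-04]), 'ee_pos': array([0.15961077, 0.65565809, 0.40371752]), 'tcp_rot': array([-0.08426247, -0.70147662,  0.70265554,  0.08429455]), 'wrist_force': array([ 0.98906508,  0.1567543 , -0.24297876]), 'ft_torque': array([ 0.01605336, -0.02510498,  0.03345829]), 'width': 0.08783056499187138} 0.1781
side {'fx': 483.73419112025675, 'fy': 483.73419112025675, 'cx': 280.75184759869126, 'cy': 205.4859610015024, 'k1': -0.12287907574923077, 'xyz': array([ 0.27433094, -0.96545067,  0.95169059]), 'rotation': array([ 0.90297911, -0.10498432,  0.05194247, -0.41341141])}
top {'fx': 383.49750407715044, 'fy': 383.49750407715044, 'cx': 276.44279658827617, 'cy': 205.3623198213954, 'k1': 0.026420301686869145, 'xyz': array([0.29900076, 0.01254913, 1.20395267]), 'rotation': array([-0.69318175,  0.71399939, -0.05749315,  0.07999038])}
wrist {'fx': 298.87501060167745, 'fy': 298.87501060167745, 'cx': 274.0996819211052, 'cy': 210.2926293720214, 'k1': -0.06494156752797696, 'hand_eye': array([[-7.09887661e-04,  9.53019628e-01,  3.02907715e-01,
        -8.32997940e-02],
       [ 4.37710740e-04, -3.02907466e-01,  9.53019871e-01,
         2.02078194e-02],
       [ 9.99999652e-01,  8.09123007e-04, -2.02116654e-04,
        -5.03299333e-04],
       [ 0.00000000e+00,  0.00000000e+00,  0.00000000e+00,
         1.00000000e+00]])}
```

View pics/side0.png

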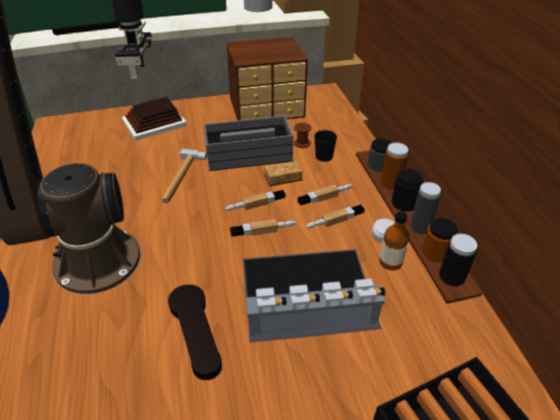

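View pics/top0.png

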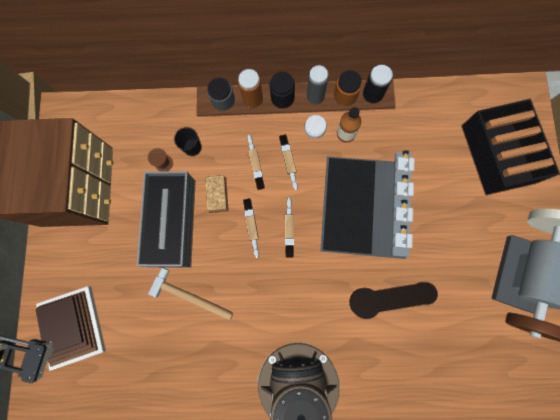

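View pics/wrist0.png

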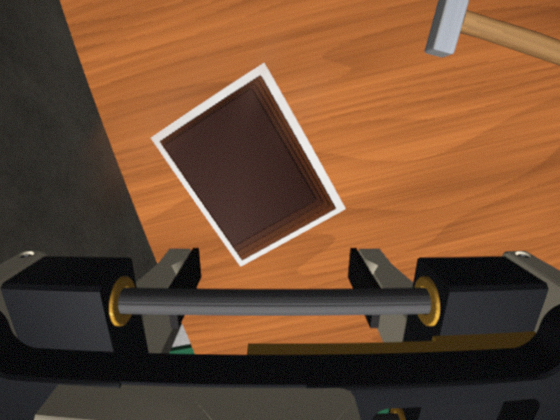

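The top view shows tray pile at about (165,220), rack with the mat at (365,205) and clips at x≈405, and four brushes at about (256,162), (289,162), (251,228) and (289,228). Next I measure them by casting rays.

```bash
cat > h.py <<'E'
import numpy as np, cv2, os
from scipy.spatial.transform import Rotation as R
from plant import r, read_camera
def cam(n):
    s=r.get_state(); c=read_camera(n)
    if n=="wrist":
        T=np.eye(4);T[:3,:3]=R.from_quat(s["tcp_rot"]).as_matrix();T[:3,3]=s["ee_pos"]
        T=T@c["hand_eye"]; c["P"]=T[:3,3];c["M"]=T[:3,:3]
    else:
        c["P"]=np.array(c["xyz"]);c["M"]=R.from_quat(c["rotation"]).as_matrix()
    c["K"]=np.array([[c["fx"],0,c["cx"]],[0,c["fy"],c["cy"]],[0,0,1.]])
    c["D"]=np.array([c["k1"],0,0,0,0.]); c["s"]=s
    return c
def px2pl(c,uv,z):
    """pixels -> world on plane z"""
    uv=np.asarray(uv,float).reshape(-1,1,2)
    n=cv2.undistortPoints(uv,c["K"],c["D"]).reshape(-1,2)
    d=np.c_[n,np.ones(len(n))]@c["M"].T
    z=np.broadcast_to(z,(len(n),))
    return c["P"]+d*((z-c["P"][2])/d[:,2])[:,None]
def w2px(c,X):
    X=np.asarray(X,float).reshape(-1,3)
    p=(X-c["P"])@c["M"]; n=p[:,:2]/p[:,2:]
    r2=(n**2).sum(1,keepdims=True); n=n*(1+c["k1"]*r2)
    return n*[c["fx"],c["fy"]]+[c["cx"],c["cy"]]
def tool(s=None):
    s=s or r.get_state(); M=R.from_quat(s["tcp_rot"]).as_matrix()
    return s["ee_pos"],M
def save(name,img,sc=1,roi=None):
    if roi: img=img[roi[1]:roi[3],roi[0]:roi[2]]
    if sc!=1: img=cv2.resize(img,None,fx=sc,fy=sc,interpolation=cv2.INTER_CUBIC)
    assert not os.path.exists("pics/"+name); cv2.imwrite("pics/"+name,img)
E
python3 - <<'E'
from h import *
c=cam("top")
im=c["pixels"]
save("topA.png",im,4,(215,120,315,265)); save("topB.png",im,4,(120,80,260,230)) ; save("topC.png",im,5,(310,90,425,205+60))
s=cam("side"); save("sideA.png",s["pixels"],4,(200,110,400,245)); save("sideB.png",s["pixels"],4,(220,230,420,350))
p,M=tool(); print(M.round(3))
hsv=cv2.cvtColor(im,cv2.COLOR_BGR2HSV)
for uv in [(256,162),(251,228),(200,180),(289,230)]: print(uv,hsv[uv[1],uv[0]])
print(px2pl(c,[(300,383)],0))
E
```

```text
[[-0.972 -0.    -0.237]
 [ 0.237 -0.001 -0.972]
 [-0.    -1.     0.001]]
(256, 162) [ 17  97 189]
(251, 228) [ 16  95 195]
(200, 180) [ 13 134 184]
(289, 230) [ 17  96 197]
[[ 0.00762717 -0.00689801  0.        ]]
```

View pics/topA.png

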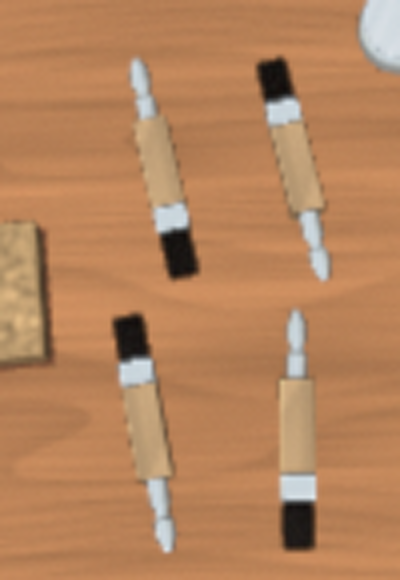

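View pics/topB.png

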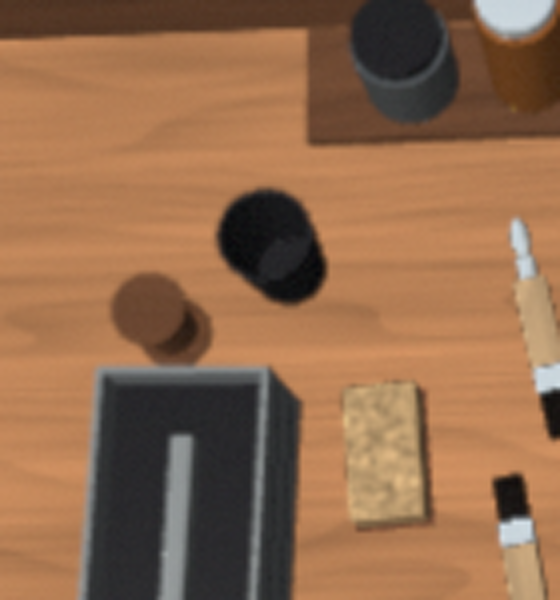

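View pics/topC.png

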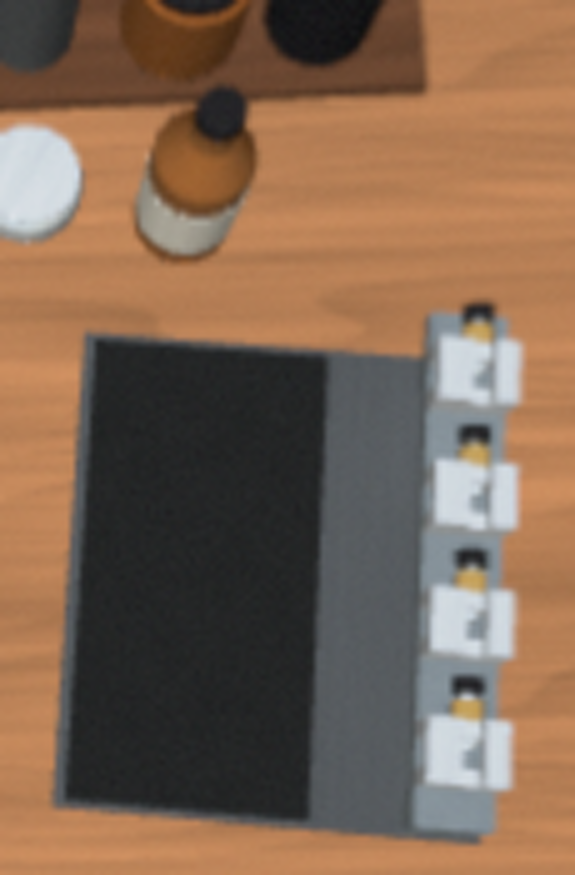

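View pics/sideB.png

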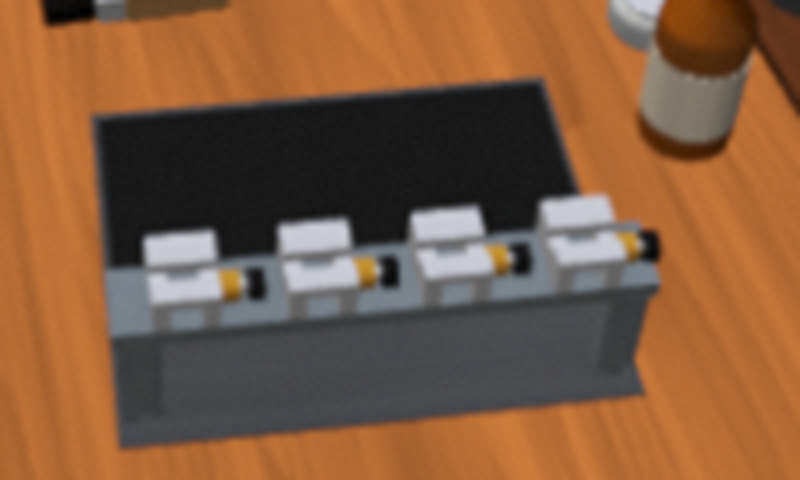

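```bash
cat > meas.py <<'E'
from h import *
def brushes(c,zt=0.028):
    im=c["pixels"];hsv=cv2.cvtColor(im,cv2.COLOR_BGR2HSV)
    m=cv2.inRange(hsv,(13,70,140),(24,112,255))
    m=cv2.morphologyEx(m,cv2.MORPH_OPEN,np.ones((3,3),np.uint8))
    out=[]
    for k in cv2.findContours(m,cv2.RETR_EXTERNAL,cv2.CHAIN_APPROX_NONE)[0]:
        a=cv2.contourArea(k)
        if a<80: continue
        w=px2pl(c,k.reshape(-1,2),zt)[:,:2]
        rc=cv2.minAreaRect((w*1000).astype(np.float32))
        (cx,cy),(a1,a2),ang=rc
        b=cv2.boxPoints(rc); e=b[1]-b[0] if np.linalg.norm(b[1]-b[0])>np.linalg.norm(b[2]-b[1]) else b[2]-b[1]
        e=e/np.linalg.norm(e)
        out.append((np.array([cx,cy]),e,sorted([a1,a2]),a,k.reshape(-1,2).mean(0)))
    return out
E
python3 - <<'E'
from meas import *
c=cam("top"); im=c["pixels"]; hsv=cv2.cvtColor(im,cv2.COLOR_BGR2HSV); g=cv2.cvtColor(im,cv2.COLOR_BGR2GRAY)
for b in brushes(c): 
    p,e,sz,a,k=b
    if sz[1]<120: print("brush",p.round(1),e.round(3),np.round(sz,1),a,k.round(0))
# mat
m=cv2.inRange(g,0,50); m[:, :318]=0; m[:,385:]=0; m[:150]=0; m[270:]=0
k=max(cv2.findContours(m,cv2.RETR_EXTERNAL,cv2.CHAIN_APPROX_NONE)[0],key=cv2.contourArea).reshape(-1,2)
w=px2pl(c,k,0.004)[:,:2]*1000
rc=cv2.minAreaRect(w.astype(np.float32)); print("mat",rc, cv2.boxPoints(rc).round(0).tolist())
# ridge
m=cv2.inRange(hsv,(70,0,95),(130,80,255)); m[:185]=0;m[252:]=0;m[:,:152]=0;m[:,176:]=0
k=max(cv2.findContours(m,cv2.RETR_EXTERNAL,cv2.CHAIN_APPROX_NONE)[0],key=cv2.contourArea).reshape(-1,2)
w=px2pl(c,k,0.100)[:,:2]*1000
rc=cv2.minAreaRect(w.astype(np.float32)); print("ridge",rc,len(k),k.min(0),k.max(0))
# clips by hand: front-roof edge corners, from topC (x/5+310,y/5+90), z=.112
for nm,pt in dict(c3=[(437,337),(437,397)],c2=[(434,460),(433,523)],c1=[(430,585),(428,650)],c0=[(427,715),(424,782)]).items():
    print(nm,(px2pl(c,[(x/5+310-.4,y/5+90-.4) for x,y in pt],0.112)[:,:2]*1000).round(1).tolist())
for nm,uv,z in [("bottle top",(222/5+310,112/5+90),.17),("bottle base",(183/5+310,235/5+90),0.0),("pot top",(267/4+120,237/4+80),.085),("spool",(150/4+120,310/4+80),.07),("tray rim corner",(103/4+120,370/4+80),.108),("tray rim2",(268/4+120,372/4+80),.108)]:
    print(nm,(px2pl(c,[uv],z)*1000).round(0))
E
```

```text
brush [464.6 127. ] [0.986 0.168] [26.4 71.9] 166.0 [251. 227.]
brush [465.5   9.9] [ 1.    -0.031] [24.8 68.6] 171.5 [289. 226.]
brush [579.4 239. ] [0.998 0.066] [ 57.7 108.9] 556.0 [215. 193.]
brush [673.6   3.8] [0.98  0.199] [26.5 71.5] 155.0 [289. 161.]
brush [683.1 115. ] [0.982 0.191] [26.5 71.3] 145.0 [254. 160.]
mat ((532.3106079101562, -183.14439392089844), (147.19473266601562, 297.9136657714844), 83.32215118408203) [[376.0, -239.0], [672.0, -274.0], [689.0, -127.0], [393.0, -93.0]]
ridge ((490.347412109375, 379.654296875), (17.998228073120117, 175.59132385253906), 88.18035125732422) 127 [159 189] [167 248]
c3 [[647.9, -313.1], [611.4, -310.0]]
c2 [[573.7, -305.1], [536.3, -301.3]]
c1 [[500.1, -296.5], [462.5, -292.1]]
c0 [[425.5, -288.4], [387.8, -283.5]]
bottle top [[ 767. -187.  170.]]
bottle base [[ 759. -189.    0.]]
pot top [[738. 318.  85.]]
spool [[687. 413.  70.]]
tray rim corner [[629. 433. 108.]]
tray rim2 [[623. 309. 108.]]
```

```bash
cat > plan.py <<'E'
import sys
from h import *
def plan(g=None,a=None,tcp=None,s=None):
    """target grasp point g (mm world) [or tcp], tool-x yaw a deg -> turn and shift in tool axes after turn"""
    p,M=tool(s); p=p*1000
    a0=np.degrees(np.arctan2(M[1,0],M[0,0]))
    if a is None: a=a0
    turn=-((a-a0+180)%360-180)
    t=np.array(tcp if tcp is not None else [g[0],g[1],g[2]+159.])
    d=t-p
    def ax(al):
        al=np.radians(al); x=np.array([np.cos(al),np.sin(al),0]); y=np.array([0,0,-1.]); return x,y,np.cross(x,y)
    f=lambda al:[round(float(v),1) for v in (np.dot(d,k) for k in ax(al))]
    print("a now %.2f turn %.2f (rows>=%.1f)"%(a0,turn,abs(turn)/8.59)," before-turn xyz",f(a0)," after-turn xyz",f(a), "t %.1f"%r.get_state()["t"])
E
python3 - <<'E'
from plan import *
plan(tcp=(490,380,405),a=178)
E
```

```text
a now 166.32 turn -11.68 (rows>=1.4)  before-turn xyz [-386.2, -0.7, 189.8]  after-turn xyz [-339.8, -0.7, 264.1] t 0.3
```

Request:
apply_moves --motion '[[[0, 0, 0, -5.8], [0, 0, 0, -5.8], [-34, 0, 26.4, 0], [-34, 0, 26.4, 0], [-34, 0, 26.4, 0], [-34, 0, 26.4, 0], [-34, 0, 26.4, 0], [-34, 0, 26.4, 0]]]' --jaw 0.32

```text
t: 1.1
ee_pos: [0.3588, 0.4888, 0.4048]
tcp_rot: [0.013, 0.707, -0.707, -0.013]
wrist_force: [0.7, 1.2, -0.5]
width: 0.0596
```

Request:
apply_moves --motion '[[[-34, 0, 26.4, 0], [-34, 0, 26.4, 0], [-34, 0, 26.4, 0], [-34, 0, 26.4, 0], [0, 0, 0, 0], [0, 0, 0, 0]]]'

```text
t: 1.7
ee_pos: [0.4906, 0.3787, 0.4045]
tcp_rot: [-0.014, -0.707, 0.707, 0.014]
wrist_force: [0.5, -0.0, -0.1]
width: 0.0598
```

Run:
```python
from plan import *
c=cam("wrist"); save("w1.png",c["pixels"]); print(c["s"]["ee_pos"],c["s"]["width"],c["s"]["joint_vel"].round(3))
plan(tcp=(490,380,405),a=178)
```

```text
[0.4906157  0.37871297 0.40445923] 0.05978340681706945 [ 0.035 -0.006 -0.004 -0.002  0.    -0.006]
a now 177.86 turn -0.14 (rows>=0.0)  before-turn xyz [-0.0, -0.5, -0.6]  after-turn xyz [-0.0, -0.5, -0.6] t 1.8
```

View pics/w1.png

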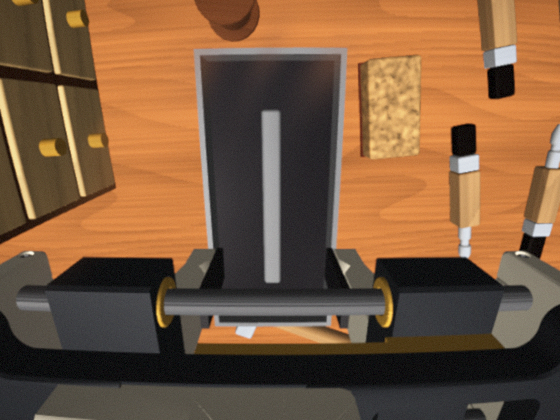

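The ridge runs from about (270,110) to (270,283) between the finger pads, close to the middle. I'll measure its centre and direction.

Run:
```python
from plan import *
c=cam("wrist"); im=c["pixels"]; g=cv2.cvtColor(im,cv2.COLOR_BGR2GRAY)
m=cv2.inRange(g,95,255); m[:100]=0;m[286:]=0;m[:,:250]=0;m[:,295:]=0
k=max(cv2.findContours(m,cv2.RETR_EXTERNAL,cv2.CHAIN_APPROX_NONE)[0],key=cv2.contourArea).reshape(-1,2)
print(k.min(0),k.max(0))
w=px2pl(c,k,0.1)[:,:2]*1000
print(cv2.minAreaRect(w.astype(np.float32)))
# rim corners
pt=px2pl(c,[(199,52),(342,51)],.108)*1000; print(pt.round(1), np.linalg.norm(pt[1]-pt[0]))
```

```text
[262 110] [280 281]
((490.630859375, 382.29510498046875), (16.830392837524414, 176.0504913330078), 88.2357177734375)
[[628.5 438.4 108. ]
 [624.7 317.4 108. ]] 121.0708696605929
```

Run:
```python
from plan import *
plan(tcp=(490.6,381.8,258.5),a=178.2)
```

```text
a now 177.93 turn -0.27 (rows>=0.0)  before-turn xyz [-1.0, 146.1, -1.9]  after-turn xyz [-1.0, 146.1, -1.9] t 1.8
```

Request:
apply_moves --motion '[[[-1, 25, -2, -0.3], [0, 30, 0, 0], [0, 30, 0, 0], [0, 25, 0, 0], [0, 20, 0, 0], [0, 16, 0, 0], [0, 0, 0, 0], [0, 0, 0, 0]]]'

```text
t: 2.6
ee_pos: [0.4903, 0.3825, 0.2589]
tcp_rot: [-0.01, -0.707, 0.707, 0.01]
wrist_force: [0.5, 1.2, -0.4]
width: 0.0597
```

Request:
apply_moves --motion '[[[0, 0, 0, 0], [0, 0, 0, 0], [0, 0, 0, 0], [0, 0, 0, 0], [0, 0, 0, 0], [0, 0, 0, 0]]]' --jaw 1 --grip_force 45

```text
t: 3.2
ee_pos: [0.491, 0.3815, 0.2587]
tcp_rot: [-0.011, -0.707, 0.707, 0.011]
wrist_force: [0.1, -0.3, 2.6]
width: 0.0176
```

Request:
apply_moves --motion '[[[0, -4, 0, 0], [0, -6, 0, 0], [0, -10, 0, 0], [0, -14, 0, 0], [0, -18, 0, 0], [0, -18, 0, 0], [0, -8, 0, 0], [0, 0, 0, 0]]]'

```text
t: 4.0
ee_pos: [0.4911, 0.3819, 0.3387]
tcp_rot: [0.012, 0.708, -0.706, -0.01]
wrist_force: [0.5, 0.5, -2.7]
width: 0.0179
```

Run:
```python
from plan import *
c=cam("side"); save("s2.png",c["pixels"],3,(180,90,380,230)); c=cam("wrist"); save("w2.png",c["pixels"])
print(r.get_state()["wrist_force"],r.get_state()["width"])
# mat centre: average of the mat mask and of the clip line
plan(tcp=(532,-183,337),a=173.4)
```

```text
[-0.44070533  0.50823953 -4.57626486] 0.01769087929717112
a now 178.21 turn 4.81 (rows>=0.6)  before-turn xyz [-59.0, -0.6, 562.8]  after-turn xyz [-105.9, -0.6, 555.9] t 4.1
```

View pics/s2.png

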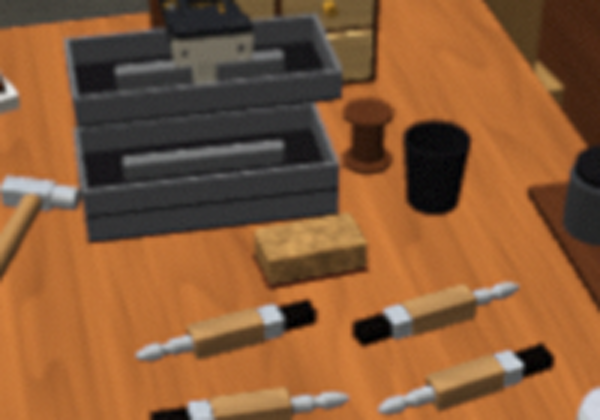

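View pics/w2.png

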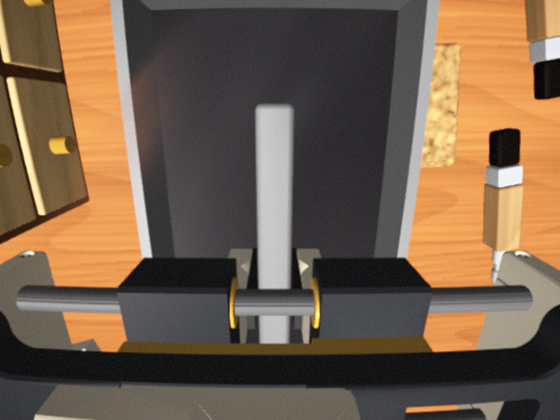

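Request:
apply_moves --motion '[[[0, 0, 10, 2.4], [-3, 0, 20, 2.4], [-6.5, 0, 34, 0], [-6.5, 0, 34, 0], [-6.5, 0, 34, 0], [-6.5, 0, 34, 0], [-6.5, 0, 34, 0], [-6.5, 0, 34, 0]]]'

```text
t: 4.9
ee_pos: [0.5069, 0.142, 0.336]
tcp_rot: [-0.041, -0.706, 0.706, 0.041]
wrist_force: [0.8, -0.2, -3.5]
width: 0.0175
```

Request:
apply_moves --motion '[[[-6.5, 0, 34, 0], [-6.5, 0, 34, 0], [-6.5, 0, 34, 0], [-6.5, 0, 34, 0], [-6.5, 0, 34, 0], [-5, 0, 30, 0], [-4, 0, 20, 0], [0, 0, 0, 0]]]'

```text
t: 5.7
ee_pos: [0.5226, -0.0818, 0.3358]
tcp_rot: [-0.041, -0.706, 0.706, 0.043]
wrist_force: [-0.9, 0.1, -4.2]
width: 0.0178
```

Run:
```python
from plan import *
c=cam("wrist"); save("w3.png",c["pixels"]); c=cam("top"); save("t3.png",c["pixels"],5,(310,90,425,205+60))
plan(tcp=(532,-183,337),a=173.4)
```

```text
a now 173.28 turn -0.12 (rows>=0.0)  before-turn xyz [-21.2, -1.0, 101.3]  after-turn xyz [-21.0, -1.0, 101.3] t 5.8
```

View pics/w3.png

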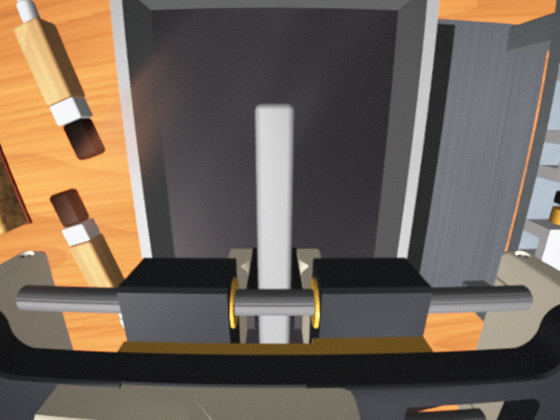

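View pics/t3.png

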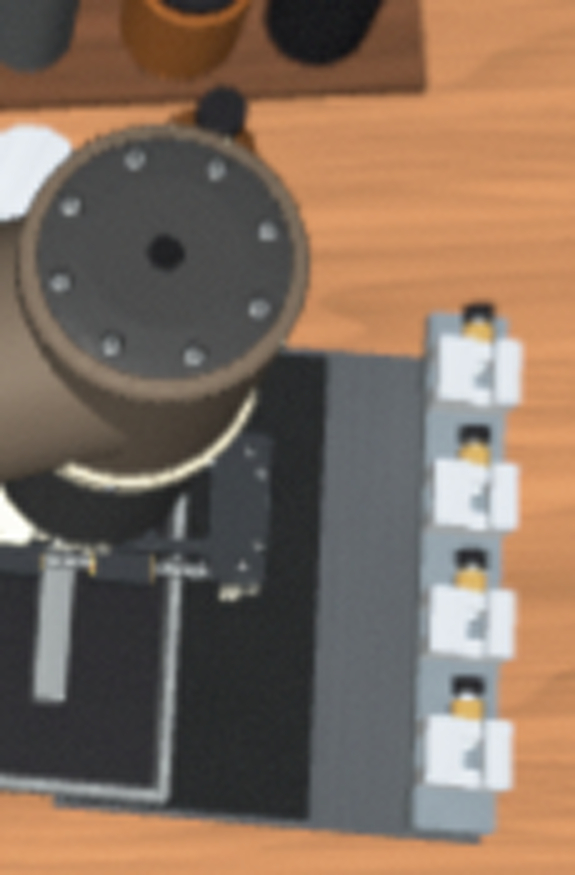

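Request:
apply_moves --motion '[[[-5, 0, 25, -0.1], [-6, 0, 30, 0], [-6, 0, 26, 0], [-4, 0, 20, 0], [0, 0, 0, 0], [0, 0, 0, 0]]]'

```text
t: 6.4
ee_pos: [0.5327, -0.1814, 0.3362]
tcp_rot: [0.04, 0.706, -0.706, -0.041]
wrist_force: [-0.4, -0.5, -3.4]
width: 0.018
```

Run:
```python
from plan import *
plan(tcp=(532,-183,337),a=173.4)
c=cam("wrist"); save("w4.png",c["pixels"]); t=cam("top"); save("t4.png",t["pixels"],5,(310,90,425,205+60))
g=c["pixels"]
rz=c["s"]["ee_pos"][2]-0.2585+0.1
p=px2pl(c,[(257,107),(293,107)],rz)*1000; print(p.round(1)); 
M=R.from_quat(c["s"]["tcp_rot"]).as_matrix(); print("ridge end in tool x mm", ((p-c["s"]["ee_pos"]*1000)@M).round(1))
```

```text
a now 173.48 turn 0.08 (rows>=0.0)  before-turn xyz [0.5, -0.8, 1.6]  after-turn xyz [0.5, -0.8, 1.6] t 6.4
[[ 620.  -183.4  177.7]
 [ 618.3 -199.1  177.7]]
ridge end in tool x mm [[-87.2 158.4  -8. ]
 [-87.2 158.4   7.9]]
```

View pics/w4.png

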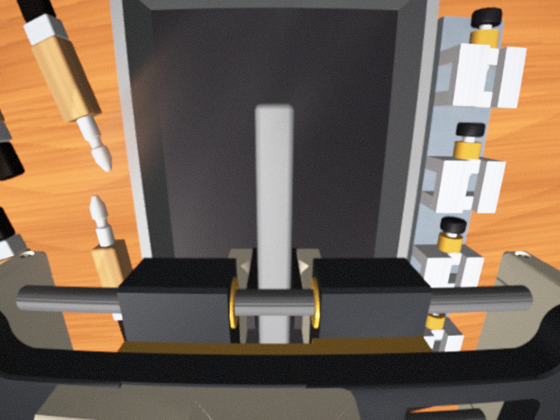

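View pics/t4.png

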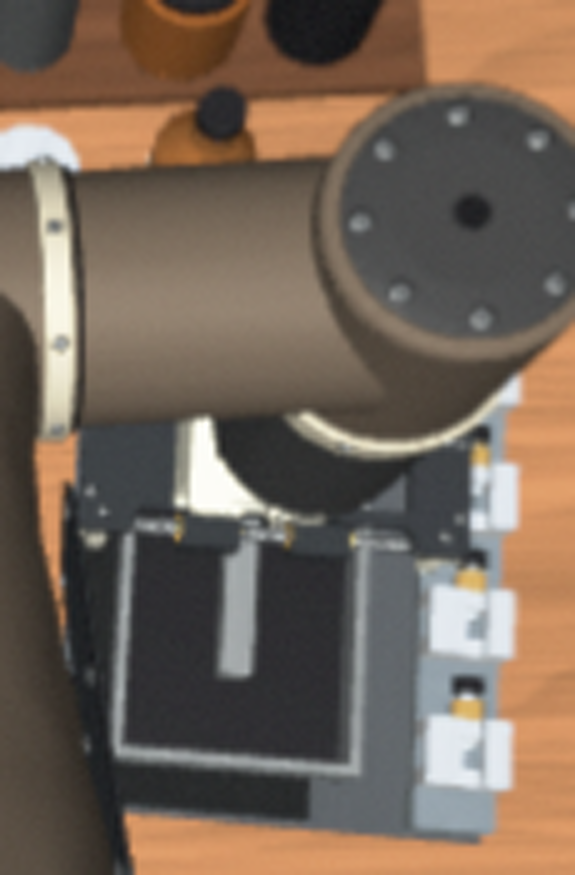

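Run:
```python
from plan import *
c=cam("wrist"); save("w4z.png",c["pixels"],4,(405,0,540,150))
```

```text
(no output)
```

View pics/w4z.png

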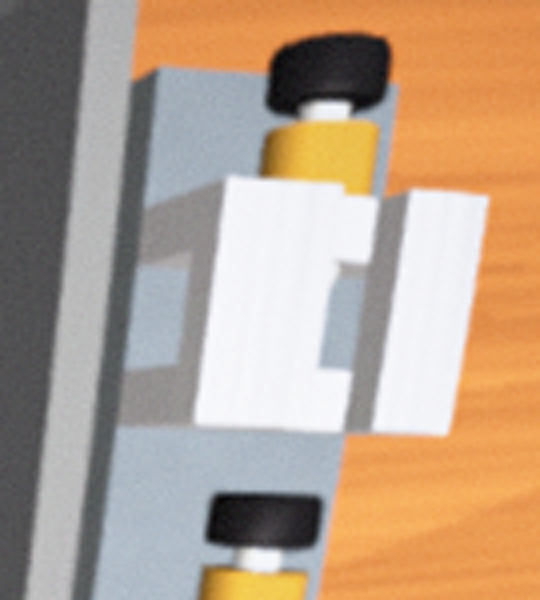

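Run:
```python
from plan import *
c=cam("wrist")
p=px2pl(c,[(405+228/4-.4,178/4-.4),(405+194/4-.4,425/4-.4)],.112)*1000; print(p.round(1),np.linalg.norm(p[1]-p[0]),np.degrees(np.arctan2(*(p[0]-p[1])[[1,0]])))
plan(tcp=(531,-183,337),a=173.4)
e=np.array([-.1145,-.9934]);print((p[:,:2].mean(0)-[532,-183])@e)
```

```text
[[ 648.4 -313.5  112. ]
 [ 610.5 -308.9  112. ]] 38.1400052094487 -6.8180102476721665
a now 173.59 turn 0.19 (rows>=0.0)  before-turn xyz [1.7, -0.3, 2.4]  after-turn xyz [1.7, -0.3, 2.4] t 6.6
116.20913603290111
```

Run:
```python
from plan import *
plan(tcp=(532.5,-182.5,196),a=173.4)
```

```text
a now 173.59 turn 0.19 (rows>=0.0)  before-turn xyz [0.2, 140.7, 1.7]  after-turn xyz [0.2, 140.7, 1.7] t 6.6
```

Request:
apply_moves --motion '[[[0, 15, 1.5, 0.2], [0, 25, 0, 0], [0, 28, 0, 0], [0, 28, 0, 0], [0, 20, 0, 0], [0, 12, 0, 0], [0, 8, 0, 0], [0, 0, 0, 0]]]'

```text
t: 7.4
ee_pos: [0.5328, -0.1829, 0.2001]
tcp_rot: [-0.041, -0.706, 0.706, 0.041]
wrist_force: [-0.1, 0.6, -2.3]
width: 0.018
```

Request:
apply_moves --motion '[[[0, 2, 0, 0], [0, 1.5, 0, 0], [0, 2, 0, 0], [0, 1, 0, 0], [0, 0, 0, 0], [0, 0, 0, 0], [0, 0, 0, 0]]]'

```text
t: 8.1
ee_pos: [0.5329, -0.1832, 0.1947]
tcp_rot: [-0.041, -0.706, 0.706, 0.041]
wrist_force: [-2.3, 1.7, 5.5]
width: 0.0177
```

Run:
```python
from plan import *
plan(tcp=(532.5,-182.5,194.5),a=173.4); print(r.get_state()["wrist_force"])
```

```text
a now 173.33 turn -0.07 (rows>=0.0)  before-turn xyz [0.5, 0.2, -0.7]  after-turn xyz [0.5, 0.2, -0.7] t 8.1
[-2.34561332  1.65195999  5.49308265]
```

Request:
apply_moves --motion '[[[0, 0, 0, 0], [0, 0, 0, 0], [0, 0, 0, 0], [0, 0, 0, 0]]]' --jaw 0.4

```text
t: 8.5
ee_pos: [0.5328, -0.1833, 0.1941]
tcp_rot: [-0.041, -0.706, 0.706, 0.041]
wrist_force: [0.5, 0.6, -0.2]
width: 0.044
```

Request:
apply_moves --motion '[[[0, -10, 0, 0], [0, -20, 0, 0], [0, -30, 0, 0], [0, -40, 0, 0], [0, -40, 0, 0], [0, -30, 0, 0], [0, 0, -40, 0], [0, 0, -40, 0]]]'

```text
t: 9.3
ee_pos: [0.5419, -0.1037, 0.3664]
tcp_rot: [0.043, 0.706, -0.706, -0.041]
wrist_force: [0.7, 0.0, -0.4]
width: 0.0527
```

Request:
apply_moves --motion '[[[0, 0, -45, 0], [0, 0, -45, 0], [0, 0, -45, 0], [0, 0, 0, 0]]]'

```text
t: 9.7
ee_pos: [0.5583, 0.0344, 0.3651]
tcp_rot: [0.04, 0.706, -0.706, -0.039]
wrist_force: [-0.6, 0.1, -0.6]
width: 0.0526
```

Run:
```python
from meas import *
from plan import *
print(tool()[0])
c=cam("top"); im=c["pixels"]; save("t5.png",im); w=cam("wrist"); save("w5.png",w["pixels"])
for b in brushes(c): 
    p,e,sz,a,k=b
    if sz[1]<90: print("brush",p.round(1),e.round(3),np.round(sz,1),a,k.round(0))
hsv=cv2.cvtColor(im,cv2.COLOR_BGR2HSV)
m=cv2.inRange(hsv,(70,0,95),(130,80,255)); m[:165]=0;m[240:]=0;m[:,:335]=0;m[:,368:]=0
for k in cv2.findContours(m,cv2.RETR_LIST,cv2.CHAIN_APPROX_NONE)[0]:
    if len(k)<60: continue
    q=px2pl(c,k.reshape(-1,2),0.036)[:,:2]*1000
    print(cv2.minAreaRect(q.astype(np.float32)))
```

```text
[0.55828139 0.03444694 0.36507185]
brush [464.7 126.8] [0.986 0.167] [27.  71.9] 170.0 [251. 227.]
brush [465.5   9.9] [ 1.    -0.031] [24.8 68.6] 171.5 [289. 226.]
brush [565.2 231. ] [0.997 0.075] [43.9 80.9] 235.0 [219. 196.]
((532.5467529296875, -183.50791931152344), (17.532838821411133, 180.66268920898438), 83.2934799194336)
```

View pics/t5.png

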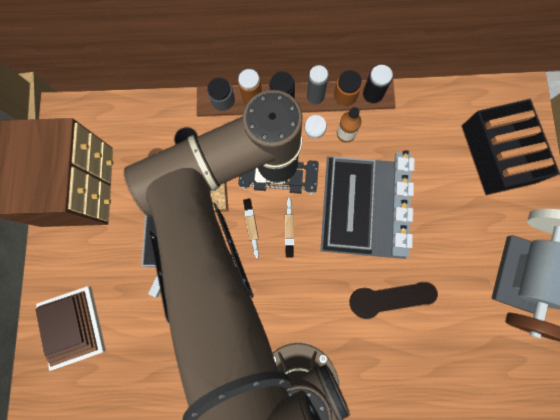

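View pics/w5.png

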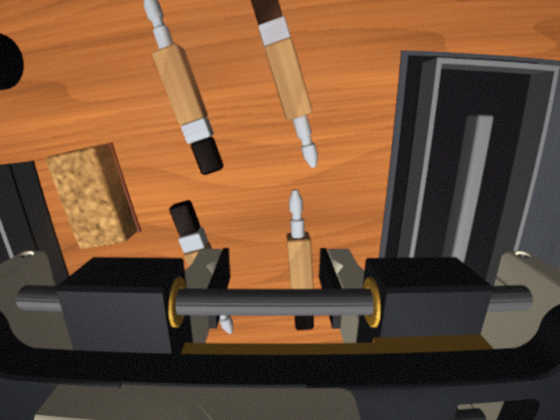

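Run:
```python
from plan import *
plan(tcp=(465.5,10,300),a=178.2)
```

```text
a now 173.46 turn -4.74 (rows>=0.6)  before-turn xyz [89.1, 64.7, 31.8]  after-turn xyz [91.5, 64.7, 24.3] t 9.8
```

Request:
apply_moves --motion '[[[0, 10, 0, -4.7], [30, 20, 8, 0], [30, 20, 8, 0], [31, 15, 8, 0], [0, 0, 0, 0], [0, 0, 0, 0]]]'

```text
t: 10.4
ee_pos: [0.4657, 0.0084, 0.2998]
tcp_rot: [-0.013, -0.707, 0.707, 0.012]
wrist_force: [0.6, 0.1, 1.5]
width: 0.0526
```

Run:
```python
from meas import *
from plan import *
w=cam("wrist"); save("w6.png",w["pixels"])
plan(tcp=(465.5,10,180.5),a=178.2)
for b in brushes(w): print(b[0].round(1),b[1].round(3),np.round(b[2],1),b[4].round(0))
```

```text
a now 177.98 turn -0.22 (rows>=0.0)  before-turn xyz [1.1, 119.6, -1.1]  after-turn xyz [1.1, 119.6, -1.1] t 10.4
```

View pics/w6.png

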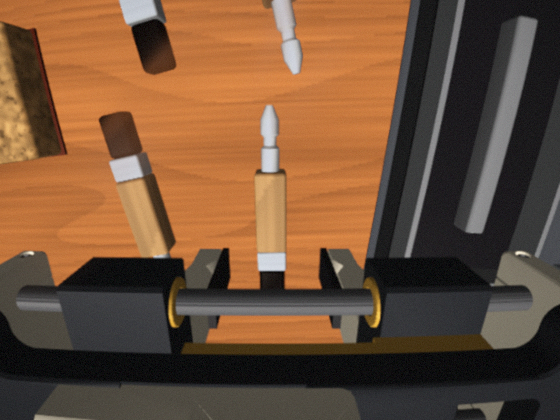

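Request:
apply_moves --motion '[[[1, 20, -1, -0.2], [0, 25, 0, 0], [0, 25, 0, 0], [0, 25, 0, 0], [0, 15, 0, 0], [0, 9, 0, 0], [0, 0, 0, 0], [0, 0, 0, 0]]]'

```text
t: 11.25
ee_pos: [0.4658, 0.0106, 0.1807]
tcp_rot: [0.011, 0.707, -0.707, -0.011]
wrist_force: [0.4, 0.3, -0.2]
width: 0.0523
```

Request:
apply_moves --motion '[[[0, 0, 0, 0], [0, 0, 0, 0], [0, 0, 0, 0], [0, 0, 0, 0], [0, 0, 0, 0], [0, 0, 0, 0]]]' --jaw 1 --grip_force 45

```text
t: 11.85
ee_pos: [0.4652, 0.0106, 0.1806]
tcp_rot: [0.011, 0.707, -0.707, -0.011]
wrist_force: [-1.7, 0.6, 6.5]
width: 0.0279
```

Request:
apply_moves --motion '[[[0, -5, 0, 0], [0, -15, 0, 0], [0, -30, 0, 0], [0, -40, 0, 0], [0, -40, 0, 0], [0, -10, 0, 0], [0, 0, 0, 0], [0, 0, 0, 0]]]'

```text
t: 12.65
ee_pos: [0.4643, 0.0103, 0.3192]
tcp_rot: [0.011, 0.707, -0.707, -0.012]
wrist_force: [0.6, -1.0, -2.2]
width: 0.0276
```

Run:
```python
from meas import *
from plan import *
w=cam("wrist"); save("w7.png",w["pixels"]); print(r.get_state()["width"],tool()[0])
```

```text
0.027800690879378115 [0.46430293 0.01028474 0.31866027]
```

View pics/w7.png

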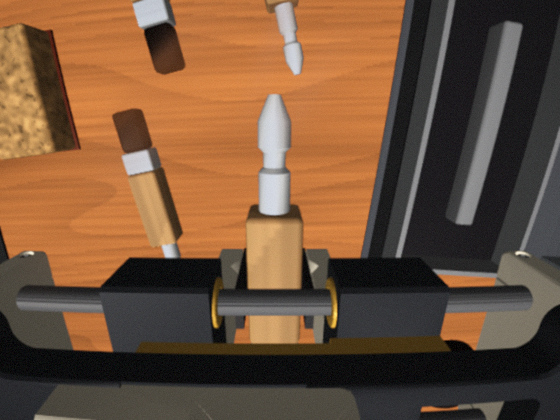

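```bash
cat > inhand.py <<'E'
from plan import *
def t2px(c,X):
    T=c["hand_eye"]; p=(np.asarray(X,float)/1000-T[:3,3])@T[:3,:3]; n=p[:,:2]/p[:,2:]
    n=n*(1+c["k1"]*(n**2).sum(1,keepdims=True)); return n*[c["fx"],c["fy"]]+[c["cx"],c["cy"]]
def px2tool(c,uv,y):
    n=cv2.undistortPoints(np.asarray(uv,float).reshape(-1,1,2),c["K"],c["D"]).reshape(-1,2)
    T=c["hand_eye"]; d=np.c_[n,np.ones(len(n))]@T[:3,:3].T; o=T[:3,3]*1000
    return o+d*((y-o[1])/d[:,1])[:,None]
E
python3 - <<'E'
from inhand import *
c=cam("wrist"); save("w7z.png",c["pixels"],5,(225,85,325,220))
print(t2px(c,[(-93.5,166.6,0),(-37.5,152.6,0),(-60,166.6,8),(-60,166.6,-8),(-93.5,164.6,0)]).round(1))
print("tip",px2tool(c,[(274.5,95.5)],166.6).round(1),"shoulder top edge",px2tool(c,[(248,207),(301,207)],152.6).round(1))
E
```

```text
[[274.9  93.3]
 [274.8 218.1]
 [291.1 165.4]
 [258.6 165.4]
 [274.9  93. ]]
tip [[-92.5 166.6  -0.2]] shoulder top edge [[-42.9 152.6 -12.4]
 [-42.9 152.6  12.1]]
```

View pics/w7z.png

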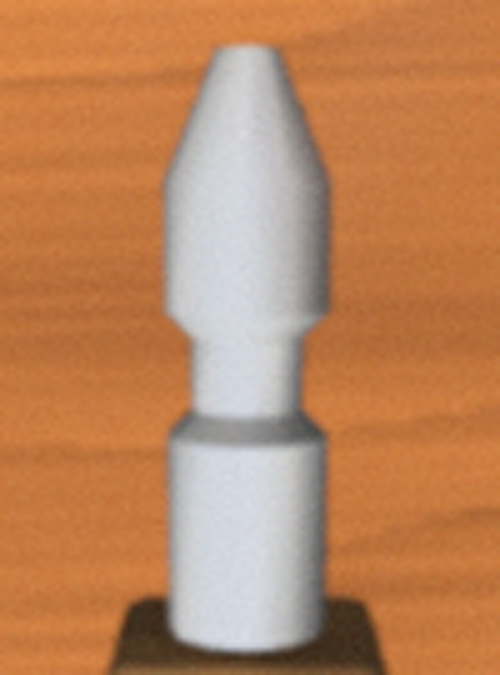

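Request:
apply_moves --motion '[[[0, 0, 0, 8.5], [0, 0, 0, 8.5], [0, 0, 0, 8.5], [0, 0, 0, 8.5], [0, 0, 0, 8.5], [0, 0, 0, 8.5], [0, 0, 0, 8.5], [0, 0, 0, 8.5]]]'

```text
t: 13.55
ee_pos: [0.4647, 0.0104, 0.3185]
tcp_rot: [-0.406, -0.578, 0.58, 0.407]
wrist_force: [1.4, 0.4, -1.6]
width: 0.0276
```

Request:
apply_moves --motion '[[[0, 0, 0, 6.7], [0, 0, 0, 6.7], [0, 0, 0, 6.7], [0, 0, 0, 6.7], [0, 0, 0, 0], [0, 0, 0, 0]]]'

```text
t: 14.15
ee_pos: [0.4649, 0.0104, 0.3191]
tcp_rot: [-0.527, -0.471, 0.472, 0.527]
wrist_force: [0.3, 0.5, -1.5]
width: 0.0277
```

```bash
cat > clips.py <<'E'
from inhand import *
C=[np.array([406.5,-286.0])+i*np.array([74.45,-8.5]) for i in range(4)]
A=83.45
OUT=np.array([np.cos(np.radians(A)),np.sin(np.radians(A))])
def pre(i,out,z): 
    q=C[i]+OUT*out; plan(tcp=(q[0],q[1],z),a=A)
E
python3 - <<'E'
from clips import *
pre(0,105,300)
E
```

```text
a now 83.61 turn 0.16 (rows>=0.0)  before-turn xyz [-196.1, 19.1, 24.7]  after-turn xyz [-196.2, 19.1, 24.2] t 14.2
```

Request:
apply_moves --motion '[[[-20, 0, 3, 0.2], [-40, 0, 5, 0], [-40, 2, 5, 0], [-40, 5, 5, 0], [-35, 6, 4, 0], [-21, 6, 2, 0], [0, 0, 0, 0], [0, 0, 0, 0]]]'

```text
t: 14.95
ee_pos: [0.4179, -0.1817, 0.3007]
tcp_rot: [-0.528, -0.469, 0.47, 0.529]
wrist_force: [0.0, 0.2, -1.2]
width: 0.0281
```

Run:
```python
from clips import *
w=cam("wrist"); save("w8.png",w["pixels"]); 
pre(0,105,262)
```

```text
a now 83.28 turn -0.17 (rows>=0.0)  before-turn xyz [-0.4, 39.0, -0.3]  after-turn xyz [-0.4, 39.0, -0.3] t 15.0
```

View pics/w8.png

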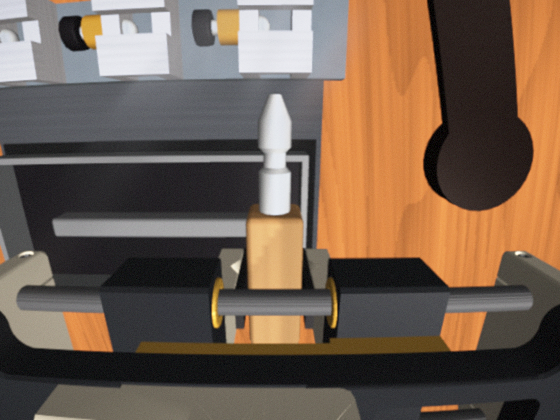

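Request:
apply_moves --motion '[[[0, 10, 0, 0], [0, 15, 0, -0.2], [0, 10, 0, 0], [0, 4, 0, 0], [0, 0, 0, 0], [0, 0, 0, 0]]]'

```text
t: 15.6
ee_pos: [0.4184, -0.1811, 0.2624]
tcp_rot: [0.528, 0.471, -0.471, -0.528]
wrist_force: [0.8, 0.1, -1.8]
width: 0.0275
```

Run:
```python
from clips import *
w=cam("wrist"); save("w9.png",w["pixels"],4,(200,0,340,150)); s=cam("side"); save("s9.png",s["pixels"],6,(235,250,335,330))
pre(0,105,262)
```

```text
a now 83.43 turn -0.02 (rows>=0.0)  before-turn xyz [-0.5, 0.6, -0.1]  after-turn xyz [-0.5, 0.6, -0.1] t 15.7
```

View pics/w9.png

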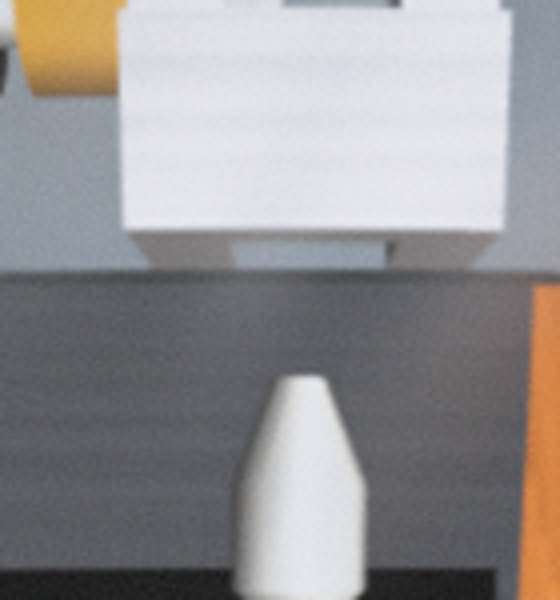

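View pics/s9.png

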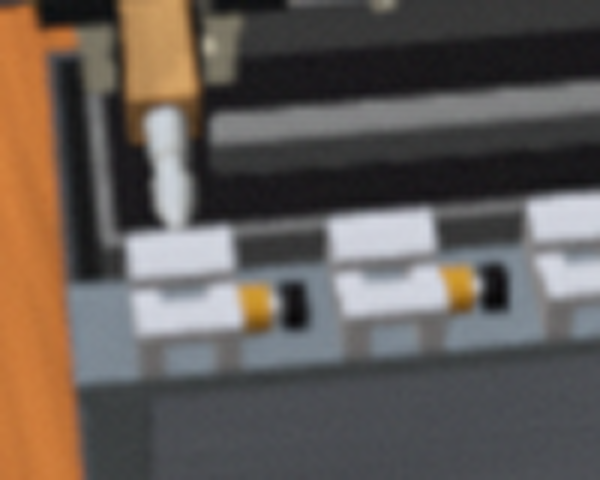

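```bash
cat >> clips.py <<'E'
def rel(z0,x1,y1,x2,y2,roofL,roofR,tip,tcpz,axis=166.6,sc=4.):
    c=cam("wrist"); f=lambda p:(x1+p[0]/sc-.4,y1+p[1]/sc-.4)
E
python3 - <<'E'
from clips import *
c=cam("wrist"); z=c["s"]["ee_pos"][2]*1000; f=lambda p:(200+p[0]/4-.4,p[1]/4-.4)
rf=px2tool(c,[f((123,229)),f((503,232))],z-112); print("roof",rf.round(1),rf.mean(0).round(2),np.degrees(np.arctan2(rf[1,0]-rf[0,0],rf[1,2]-rf[0,2])))
print("tip",px2tool(c,[f((302,377))],166.6).round(1))
print("bore",px2tool(c,[f((232,250)),f((387,250))],z-95).round(1), px2tool(c,[f((232,250)),f((387,250))],z-104).round(1))
print("cyl",px2tool(c,[f((234,590)),f((366,590))],166.6).round(2))
E
```

```text
roof [[-105.   150.6  -18.4]
 [-104.8  150.6   19.6]] [-104.87  150.61    0.58] 0.3361855804689845
tip [[-91.8 166.6  -0.5]]
bore [[-105.7  167.6   -8.4]
 [-105.7  167.6    9.2]] [[-104.2  158.6   -8. ]
 [-104.2  158.6    8.5]]
cyl [[-67.48 166.6   -8.63]
 [-67.5  166.6    7.31]]
```

Run:
```python
from clips import *
c=cam("side"); s=c["s"]; p,M=tool(s); p=p*1000
def q(x): return (w2px(c,np.array(x)/1000)-[235,250]+.4)*6
t=lambda v:p+M@np.array(v,float)
print("tip pred",q(t((-92.8,166.6,-.5))).round(0),"cylstart",q(t((-81,166.6,-8.5))).round(0),q(t((-81,166.6,7.5))).round(0))
rf=[t((-104.9,p[2]-112,-18.5)),t((-104.9,p[2]-112,19.5))]
print("roof pred",q(rf).round(0))
print("hndl top corners", q([t((-37.3,152.6,-14)),t((-37.3,152.6,14))]).round(0), "bottom", q([t((-37.3,180.6,-14)),t((-37.3,180.6,14))]).round(0))
```

```text
tip pred [[180. 234.]] cylstart [[198. 208.]] [[156. 212.]]
roof pred [[231. 227.]
 [129. 236.]]
hndl top corners [[201.  97.]
 [129. 104.]] bottom [[201. 145.]
 [131. 151.]]
```

Request:
apply_moves --motion '[[[0, 0.7, 1, 0], [-4, 0, 0, 0], [-4, 0, 0, 0], [-4, 0, 0, 0], [-4, 0, 0, 0], [-4, 0, 0, 0], [0, 0, 0, 0], [0, 0, 0, 0]]]'

```text
t: 16.6
ee_pos: [0.4148, -0.2012, 0.2614]
tcp_rot: [-0.528, -0.47, 0.47, 0.528]
wrist_force: [-0.1, 0.0, -1.7]
width: 0.0276
```

Run:
```python
from clips import *
w=cam("wrist"); save("w10.png",w["pixels"],4,(200,0,340,150)); print(w["s"]["wrist_force"],w["s"]["ft_torque"])
pre(0,37,261.7)
```

```text
[-0.14998522  0.01100911 -1.71605994] [ 0.10136963 -0.03665965  0.00274807]
a now 83.40 turn -0.05 (rows>=0.0)  before-turn xyz [-48.3, -0.3, -1.5]  after-turn xyz [-48.3, -0.3, -1.4] t 16.6
```

View pics/w10.png

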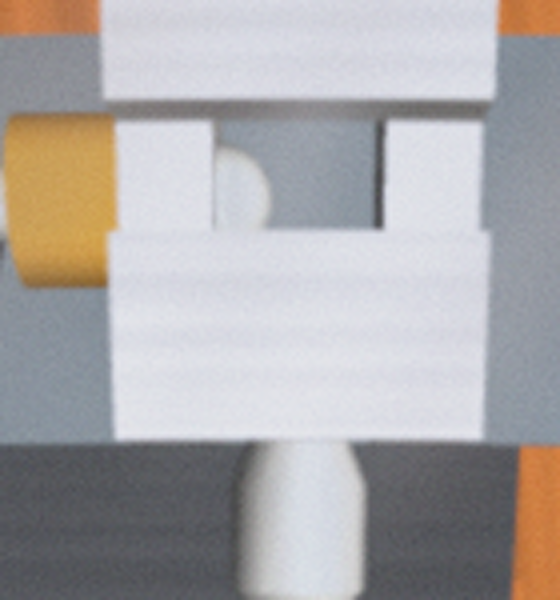

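Run:
```python
from clips import *
c=cam("wrist"); z=c["s"]["ee_pos"][2]*1000; f=lambda p:(200+p[0]/4-.4,p[1]/4-.4)
print(c["K"],c["hand_eye"][2])
rf=px2tool(c,[f((115,439)),f((484,439))],z-112); print("roof",rf.round(1),rf.mean(0).round(2))
rb=px2tool(c,[f((103,100)),f((495,100))],z-112); print("roofbackbar",rb.round(1),rb.mean(0).round(2))
q=px2tool(c,[f((241,590)),f((365,590))],166.6);print("cyl",q.round(2),q.mean(0))
```

```text
[[298.8750106    0.         274.09968192]
 [  0.         298.8750106  210.29262937]
 [  0.           0.           1.        ]] [ 9.99999727e-01  7.39102937e-04  1.93804630e-05 -8.82780977e-04]
roof [[-84.7 149.4 -19.8]
 [-84.7 149.4  18.3]] [-84.69 149.44  -0.76]
roofbackbar [[-116.5  149.4  -19.9]
 [-116.6  149.4   18.2]] [-116.54  149.44   -0.84]
cyl [[-67.48 166.6   -7.79]
 [-67.5  166.6    7.19]] [-67.48919245 166.6         -0.29850197]
```

Request:
apply_moves --motion '[[[-2, 0, -0.3, 0], [-4, 0, 0, 0], [-4, 0, 0, 0], [-4, 0, 0, 0], [0, 0, 0, 0], [0, 0, 0, 0]]]'

```text
t: 17.3
ee_pos: [0.4135, -0.2152, 0.2614]
tcp_rot: [-0.528, -0.47, 0.47, 0.528]
wrist_force: [-0.2, -0.5, -1.1]
width: 0.0279
```

Run:
```python
from clips import *
w=cam("wrist"); save("w11.png",w["pixels"],4,(200,0,340,150)); print(w["s"]["wrist_force"],w["s"]["ft_torque"])
pre(0,37,261.7)
```

```text
[-0.15265704 -0.50646788 -1.11858133] [ 0.09012077 -0.05999138  0.04221807]
a now 83.40 turn -0.05 (rows>=0.0)  before-turn xyz [-34.3, -0.3, -1.2]  after-turn xyz [-34.3, -0.3, -1.1] t 17.4
```

View pics/w11.png

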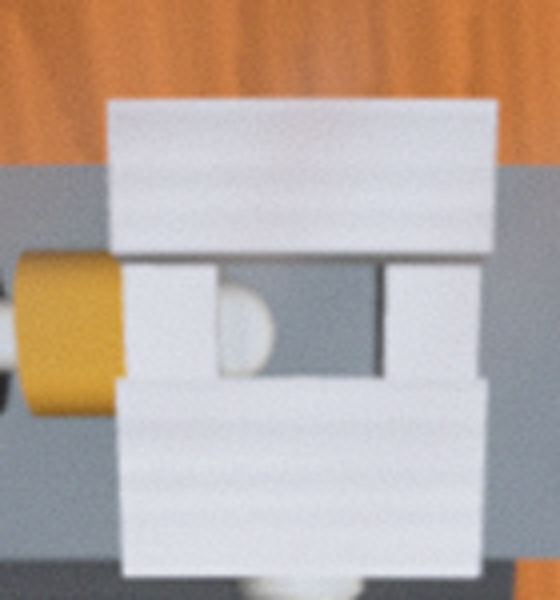

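Request:
apply_moves --motion '[[[-4, 0, 0, 0], [-4, 0, 0, 0], [-4, 0, 0, 0], [-4, 0, 0, 0], [-3, 0, 0, 0], [-3, 0, 0, 0], [-2, 0, 0, 0], [0, 0, 0, 0]]]'

```text
t: 18.15
ee_pos: [0.4106, -0.2392, 0.2614]
tcp_rot: [-0.528, -0.47, 0.471, 0.528]
wrist_force: [-3.3, -0.5, -1.9]
width: 0.0276
```

Request:
apply_moves --motion '[[[-2, 0, 0, 0], [-2, 0, 0, 0], [-2, 0, 0, 0], [-1, 0, 0, 0], [-1, 0, 0, 0], [0, 0, 0, 0], [0, 0, 0, 0]]]'

```text
t: 18.85
ee_pos: [0.4099, -0.247, 0.2616]
tcp_rot: [0.528, 0.47, -0.471, -0.528]
wrist_force: [-1.8, -1.4, -1.5]
width: 0.0276
```

Run:
```python
from clips import *
w=cam("wrist"); save("w12.png",w["pixels"],3,(170,0,370,200)); print(w["s"]["wrist_force"],w["s"]["ft_torque"])
pre(0,37,261.7)
```

```text
[-1.79901546 -1.42888979 -1.54316977] [-0.56213499  0.8622492  -0.11686271]
a now 83.42 turn -0.03 (rows>=0.0)  before-turn xyz [-2.2, -0.1, -1.1]  after-turn xyz [-2.2, -0.1, -1.1] t 18.9
```

View pics/w12.png

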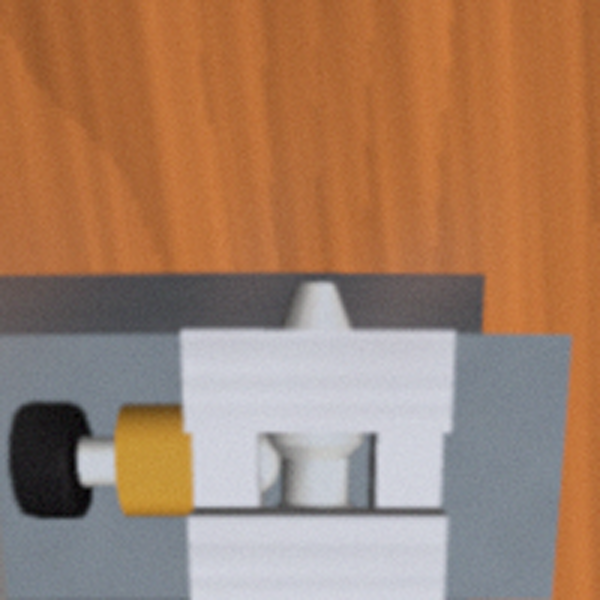

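Request:
apply_moves --motion '[[[-1, 0, 0, 0], [-1, 0, 0, 0], [0, 0, 0, 0], [0, 0, 0, 0]]]'

```text
t: 19.3
ee_pos: [0.4096, -0.2488, 0.2615]
tcp_rot: [0.528, 0.47, -0.47, -0.528]
wrist_force: [-2.4, -0.7, -1.4]
width: 0.0276
```

Request:
apply_moves --motion '[[[-1, 0, 0, 0], [0, 0, 0, 0], [0, 0, 0, 0]]]'

```text
t: 19.6
ee_pos: [0.4095, -0.2498, 0.2614]
tcp_rot: [-0.528, -0.47, 0.471, 0.528]
wrist_force: [-2.4, -0.0, -1.8]
width: 0.028
```

Request:
apply_moves --motion '[[[-1, 0, 0, 0], [0, 0, 0, 0], [0, 0, 0, 0]]]'

```text
t: 19.9
ee_pos: [0.4095, -0.2501, 0.2614]
tcp_rot: [-0.528, -0.471, 0.47, 0.528]
wrist_force: [-1.3, 7.3, -0.1]
width: 0.028
```

Request:
apply_moves --motion '[[[-1, 0, 0, 0], [0, 0, 0, 0], [0, 0, 0, 0]]]'

```text
t: 20.2
ee_pos: [0.4094, -0.2504, 0.2614]
tcp_rot: [-0.527, -0.471, 0.47, 0.528]
wrist_force: [-1.8, 15.6, 3.4]
width: 0.0272
```

Run:
```python
from clips import *
w=cam("wrist"); save("w13.png",w["pixels"],3,(170,40,370,240)); print(w["s"]["wrist_force"],w["s"]["ft_torque"])
pre(0,37,261.7)
```

```text
[-1.7809246  15.64938888  3.39785713] [ 5.52850301  0.56904605 -0.15866071]
a now 83.40 turn -0.05 (rows>=0.0)  before-turn xyz [1.3, -0.3, -1.2]  after-turn xyz [1.3, -0.3, -1.2] t 20.2
```

View pics/w13.png

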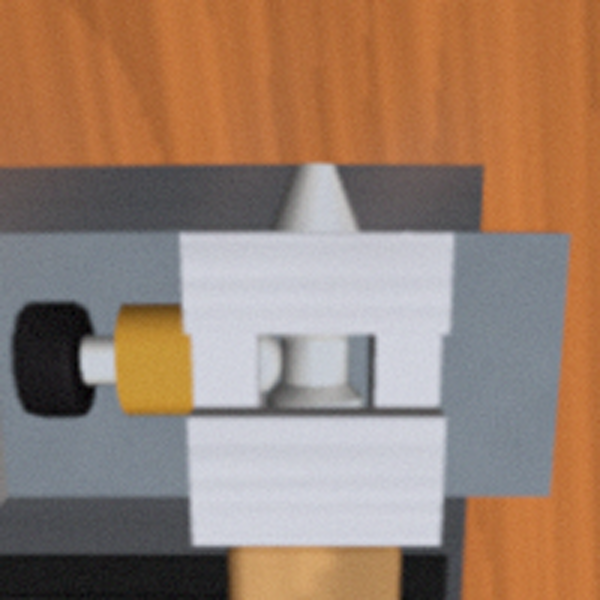

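Request:
apply_moves --motion '[[[1, 0, 0, 0], [0, 0, 0, 0], [0, 0, 0, 0], [0, 0, 0, 0], [0, 0, 0, 0]]]' --jaw 0.45

```text
t: 20.75
ee_pos: [0.4095, -0.2509, 0.2616]
tcp_rot: [0.528, 0.47, -0.47, -0.528]
wrist_force: [0.5, -0.1, 0.2]
width: 0.048
```

Request:
apply_moves --motion '[[[0, -10, 0, 0], [0, -20, 0, 0], [0, -30, 0, 0], [0, -35, 0, 0], [20, -5, 0, 0], [40, 0, 0, 0], [40, 0, 0, 0], [30, 0, 0, 0]]]'

```text
t: 21.55
ee_pos: [0.4242, -0.1202, 0.3625]
tcp_rot: [0.528, 0.471, -0.47, -0.528]
wrist_force: [0.9, 0.6, 0.3]
width: 0.0482
```

Run:
```python
from clips import *
from meas import brushes
w=cam("wrist"); save("w14.png",w["pixels"]); print(tool()[0])
c=cam("top"); save("t14.png",c["pixels"])
for b in brushes(c): 
    p,e,sz,a,k=b
    if sz[1]<90: print("brush",p.round(1),e.round(3),np.round(sz,1),a,k.round(0))
```

```text
[ 0.42460638 -0.11802849  0.36266495]
brush [ 417.8 -266.5] [0.112 0.994] [29.2 75.5] 209.0 [381. 239.]
brush [673.6   3.8] [0.98  0.199] [26.5 71.5] 155.0 [289. 161.]
brush [683.2 114.8] [0.979 0.203] [26.7 71.4] 146.0 [254. 160.]
```

View pics/w14.png

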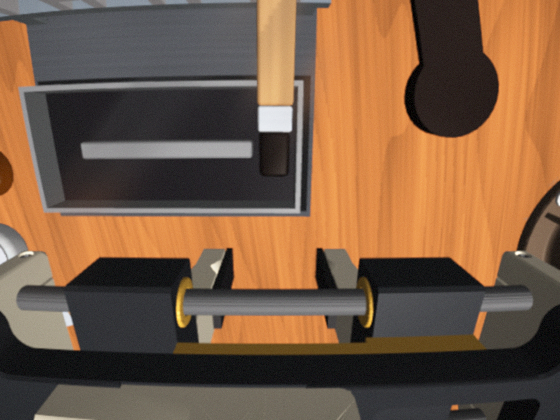

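View pics/t14.png

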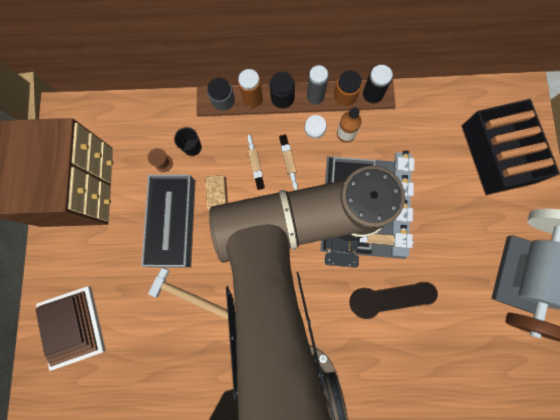

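Request:
apply_moves --motion '[[[0, 0, 0, 8.2], [0, 0, 0, 8.2], [0, 0, 0, 8.2], [0, 0, 0, 8.2], [0, 0, 0, 8.2], [0, 0, 0, 8.2], [0, 0, 0, 8.2], [0, 0, 0, 8.2]]]'

```text
t: 22.45
ee_pos: [0.4242, -0.1221, 0.3621]
tcp_rot: [0.699, 0.107, -0.107, -0.699]
wrist_force: [0.1, -0.2, 0.2]
width: 0.0483
```

Run:
```python
from clips import *
plan(tcp=(464.6,127,310),a=9.6)
```

```text
a now 17.46 turn 7.86 (rows>=0.9)  before-turn xyz [113.3, 52.1, 225.5]  after-turn xyz [81.4, 52.1, 238.9] t 22.4
```

Request:
apply_moves --motion '[[[0, 0, 0, 7.9], [14, 8, 40, 0], [14, 9, 40, 0], [14, 9, 40, 0], [14, 9, 40, 0], [13, 9, 40, 0], [12, 8, 39, 0], [0, 0, 0, 0]]]'

```text
t: 23.25
ee_pos: [0.4639, 0.131, 0.3091]
tcp_rot: [0.704, 0.062, -0.062, -0.704]
wrist_force: [-0.2, -0.6, 0.1]
width: 0.0484
```

Run:
```python
from clips import *
w=cam("wrist"); save("w15.png",w["pixels"]); 
plan(tcp=(464.6,127,180.5),a=9.6)
```

```text
a now 10.08 turn 0.48 (rows>=0.1)  before-turn xyz [0.8, 128.8, -2.6]  after-turn xyz [0.8, 128.8, -2.6] t 23.3
```

View pics/w15.png

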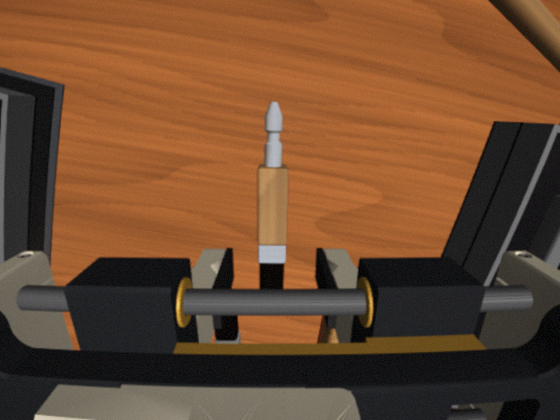

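Request:
apply_moves --motion '[[[0.8, 20, -1, 0.2], [0, 30, 0, 0], [0, 30, 0, 0], [0, 25, 0, 0], [0, 15, 0, 0], [0, 8.5, 0, 0], [0, 0, 0, 0], [0, 0, 0, 0]]]'

```text
t: 24.1
ee_pos: [0.4643, 0.1267, 0.1817]
tcp_rot: [-0.704, -0.06, 0.06, 0.705]
wrist_force: [-0.4, 0.5, 0.6]
width: 0.0481
```

Request:
apply_moves --motion '[[[0, 0, 0, 0], [0, 0, 0, 0], [0, 0, 0, 0], [0, 0, 0, 0], [0, 0, 0, 0], [0, 0, 0, 0]]]' --jaw 1

```text
t: 24.7
ee_pos: [0.4641, 0.1272, 0.1815]
tcp_rot: [-0.704, -0.06, 0.06, 0.705]
wrist_force: [-1.9, 1.3, 5.5]
width: 0.0275
```

Request:
apply_moves --motion '[[[0, -5, 0, 0], [0, -15, 0, 0], [0, -30, 0, 0], [0, -40, 0, 0], [0, -40, 0, 0], [0, -10, 0, -8.5], [0, 0, 0, -8.5], [0, 0, 0, -8.5]]]'

```text
t: 25.5
ee_pos: [0.4636, 0.1267, 0.3217]
tcp_rot: [-0.673, -0.216, 0.216, 0.674]
wrist_force: [0.6, -0.1, -1.8]
width: 0.0279
```

Request:
apply_moves --motion '[[[0, 0, 0, -8.5], [0, 0, 0, -8.5], [0, 0, 0, -8.5], [0, 0, 0, -8.5], [0, 0, 0, -7], [0, 0, 0, -7], [0, 0, 0, 0], [0, 0, 0, 0]]]'

```text
t: 26.3
ee_pos: [0.4637, 0.1268, 0.3209]
tcp_rot: [-0.53, -0.468, 0.469, 0.53]
wrist_force: [0.4, -0.3, -1.6]
width: 0.0277
```

Run:
```python
from clips import *
w=cam("wrist"); save("w16.png",w["pixels"]); 
pre(1,105,300)
print("shoulder/tip",px2tool(w,[(274,95)],166.6),t2px(w,[(-93.5,166.6,0),(-37.5,152.6,0)]))
```

```text
a now 83.02 turn -0.43 (rows>=0.0)  before-turn xyz [-311.1, 20.9, -67.5]  after-turn xyz [-311.6, 20.9, -65.1] t 26.4
shoulder/tip [[-91.33287196 166.6         -0.9624525 ]] [[276.09501028  90.05920896]
 [275.97269325 215.20181409]]
```

View pics/w16.png

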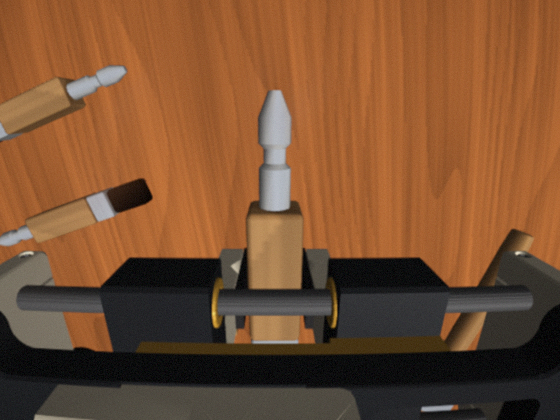

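Request:
apply_moves --motion '[[[-20, 0, -4, -0.4], [-40, 0, -9, 0], [-46, 0, -10, 0], [-46, 0, -10, 0], [-46, 0, -10, 0], [-46, 0, -9, 0], [-40, 10, -8, 0], [-27, 10, -5, 0]]]'

```text
t: 27.15
ee_pos: [0.4937, -0.1919, 0.3009]
tcp_rot: [0.528, 0.47, -0.47, -0.528]
wrist_force: [1.3, 0.4, -0.6]
width: 0.0276
```

Request:
apply_moves --motion '[[[0, 10, 0, 0], [0, 15, 0, 0], [0, 8, 0, 0], [0, 4, 0, 0], [0, 0, 0, 0], [0, 0, 0, 0]]]'

```text
t: 27.75
ee_pos: [0.4941, -0.189, 0.2645]
tcp_rot: [0.527, 0.472, -0.471, -0.527]
wrist_force: [0.4, -0.9, -0.8]
width: 0.0282
```

Run:
```python
from clips import *
pre(1,105,262.5)
w=cam("wrist"); save("w17.png",w["pixels"],4,(200,0,340,150));
```

```text
a now 83.65 turn 0.20 (rows>=0.0)  before-turn xyz [-1.3, 2.0, 1.0]  after-turn xyz [-1.3, 2.0, 1.0] t 27.8
```

View pics/w17.png

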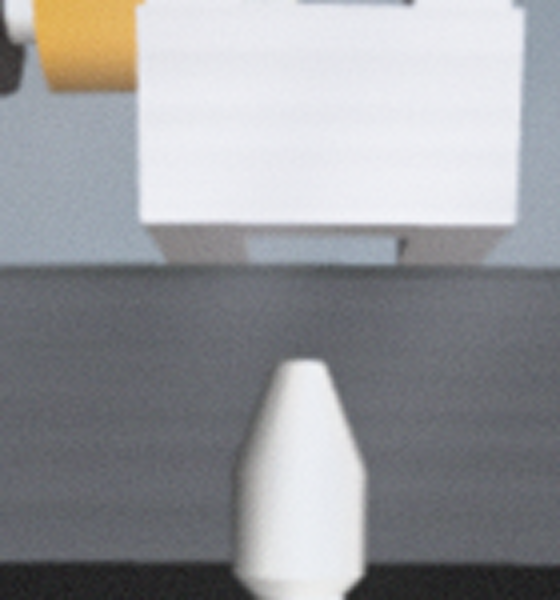

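```bash
cat >> clips.py <<'E'
def relz(roofL,roofR,cylL,cylR,ax,x1=200,y1=0,sc=4.):
    c=cam("wrist"); z=c["s"]["ee_pos"][2]*1000; f=lambda p:(x1+p[0]/sc-.4,y1+p[1]/sc-.4)
    rf=px2tool(c,[f(roofL),f(roofR)],z-112); q=px2tool(c,[f(cylL),f(cylR)],ax)
    print("roof",rf.round(1).tolist(),"cyl",q.round(1).tolist(),"need dz %.2f"%(rf[:,2].mean()-q[:,2].mean()),"face x %.1f"%rf[:,0].mean(),"ang",np.degrees(np.arctan2(rf[1,0]-rf[0,0],rf[1,2]-rf[0,2])).round(2))
E
python3 - <<'E'
from clips import *
relz((140,222),(516,224),(234,540),(366,540),167.5)
E
```

```text
roof [[-106.0, 152.6, -17.0], [-105.9, 152.6, 21.2]] cyl [[-73.3, 167.5, -8.6], [-73.4, 167.5, 7.3]] need dz 2.80 face x -105.9 ang 0.15
```

Request:
apply_moves --motion '[[[0, 2, 2.7, 0.2], [-4, 0, 0, 0], [-4, 0, 0, 0], [-4, 0, 0, 0], [-4, 0, 0, 0], [-4, 0, 0, 0], [0, 0, 0, 0], [0, 0, 0, 0]]]'

```text
t: 28.65
ee_pos: [0.4888, -0.2091, 0.2619]
tcp_rot: [-0.528, -0.47, 0.47, 0.528]
wrist_force: [-0.3, 0.4, -2.7]
width: 0.0281
```

Run:
```python
from clips import *
pre(1,37,262.5)
w=cam("wrist"); save("w18.png",w["pixels"],4,(200,0,340,150)); print(w["s"]["wrist_force"])
```

```text
a now 83.39 turn -0.06 (rows>=0.0)  before-turn xyz [-48.7, -0.6, -2.0]  after-turn xyz [-48.7, -0.6, -2.0] t 28.6
[-0.26248926  0.41781248 -2.66035946]
```

View pics/w18.png

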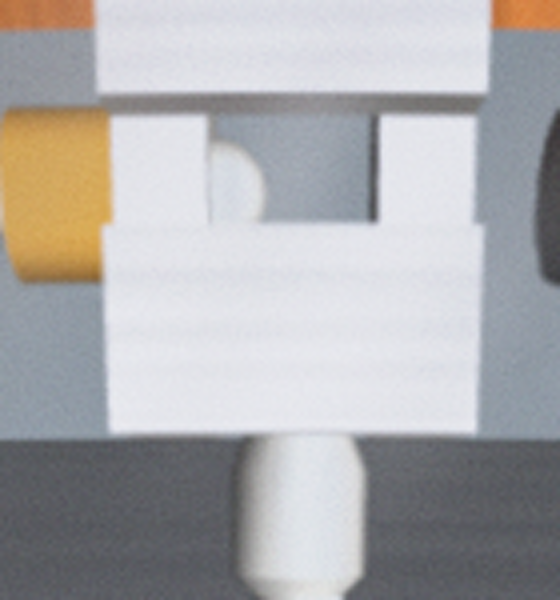

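Run:
```python
from clips import *
relz((109,432),(477,432),(237,545),(365,545),167.5)
```

```text
roof [[-85.4, 149.9, -20.5], [-85.4, 149.9, 17.6]] cyl [[-72.7, 167.5, -8.2], [-72.8, 167.5, 7.2]] need dz -0.89 face x -85.4 ang -0.03
```

Request:
apply_moves --motion '[[[-2, -0.5, -0.8, 0], [-4, 0, 0, 0], [-4, 0, 0, 0], [-4, 0, 0, 0], [0, 0, 0, 0], [0, 0, 0, 0]]]'

```text
t: 29.35
ee_pos: [0.4879, -0.2232, 0.2624]
tcp_rot: [-0.528, -0.47, 0.47, 0.528]
wrist_force: [-0.0, 0.4, -0.8]
width: 0.0278
```

Request:
apply_moves --motion '[[[-4, 0, 0, 0], [-4, 0, 0, 0], [-4, 0, 0, 0], [-4, 0, 0, 0], [-3, 0, 0, 0], [-3, 0, 0, 0], [-3, 0, 0, 0], [-3, 0, 0, 0]]]'

```text
t: 30.15
ee_pos: [0.4847, -0.251, 0.2624]
tcp_rot: [-0.528, -0.47, 0.47, 0.528]
wrist_force: [-2.4, 1.3, -2.1]
width: 0.0276
```

```bash
sed -i 's/406.5,-286.0/405.3,-285.9/' clips.py
python3 - <<'E'
from clips import *
pre(1,37,262.5)
print(r.get_state()["wrist_force"])
E
```

```text
a now 83.41 turn -0.04 (rows>=0.0)  before-turn xyz [-6.7, -0.1, -0.1]  after-turn xyz [-6.7, -0.1, -0.1] t 30.1
[-2.40629852  1.31639186 -2.05986071]
```

Request:
apply_moves --motion '[[[-2, 0, 0, 0], [-2, 0, 0, 0], [-1, 0, 0, 0], [-1, 0, 0, 0], [0, 0, 0, 0], [0, 0, 0, 0]]]'

```text
t: 30.75
ee_pos: [0.4842, -0.2568, 0.2625]
tcp_rot: [0.528, 0.47, -0.471, -0.528]
wrist_force: [-2.3, -0.2, -1.3]
width: 0.0275
```

Request:
apply_moves --motion '[[[-1, 0, 0, 0], [-0.5, 0, 0, 0], [0, 0, 0, 0], [0, 0, 0, 0]]]'

```text
t: 31.15
ee_pos: [0.4841, -0.2571, 0.2625]
tcp_rot: [-0.528, -0.471, 0.47, 0.528]
wrist_force: [-1.9, 8.7, 1.4]
width: 0.0273
```

Request:
apply_moves --motion '[[[-0.8, 0, 0, 0], [0, 0, 0, 0], [0, 0, 0, 0]]]'

```text
t: 31.45
ee_pos: [0.484, -0.2574, 0.2625]
tcp_rot: [-0.527, -0.471, 0.47, 0.528]
wrist_force: [-1.2, 14.9, 2.4]
width: 0.0279
```

Run:
```python
from clips import *
w=cam("wrist"); save("w19.png",w["pixels"],3,(170,40,370,240)); print(w["s"]["wrist_force"])
```

```text
[-1.22284932 14.93029959  2.3811691 ]
```

View pics/w19.png

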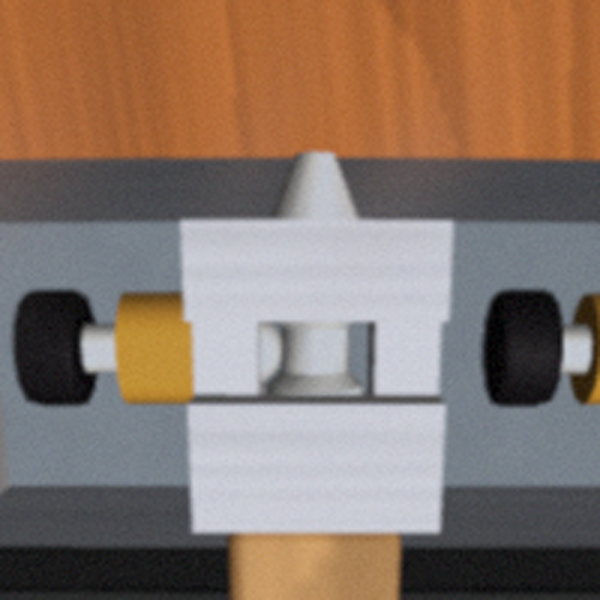

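Request:
apply_moves --motion '[[[1, 0, 0, 0], [0, 0, 0, 0], [0, 0, 0, 0], [0, 0, 0, 0], [0, 0, 0, 0]]]' --jaw 0.47

```text
t: 32.0
ee_pos: [0.484, -0.2582, 0.2626]
tcp_rot: [0.528, 0.47, -0.47, -0.528]
wrist_force: [-0.3, 0.0, -0.3]
width: 0.0466
```

Request:
apply_moves --motion '[[[0, -10, 0, 0], [0, -20, 0, 0], [0, -30, 0, 0], [0, -35, 0, 0], [20, -10, 0, 0], [40, 0, 0, 0], [40, 0, 0, 0], [30, 0, 0, 0]]]'

```text
t: 32.8
ee_pos: [0.4987, -0.1274, 0.3686]
tcp_rot: [0.528, 0.471, -0.47, -0.528]
wrist_force: [1.1, -0.4, -0.5]
width: 0.0464
```

Run:
```python
from clips import *
from meas import brushes
w=cam("wrist"); save("w20.png",w["pixels"]); print(tool()[0])
c=cam("top"); save("t20.png",c["pixels"])
for b in brushes(c): 
    p,e,sz,a,k=b
    if sz[1]<90: print("brush",p.round(1),e.round(3),np.round(sz,1),a,k.round(0))
```

```text
[ 0.49923904 -0.12500618  0.36867039]
brush [ 417.9 -266.3] [0.112 0.994] [30.  75.9] 220.5 [380. 239.]
brush [ 496.9 -275.6] [0.105 0.995] [30.  76.5] 217.5 [381. 213.]
```

View pics/t20.png

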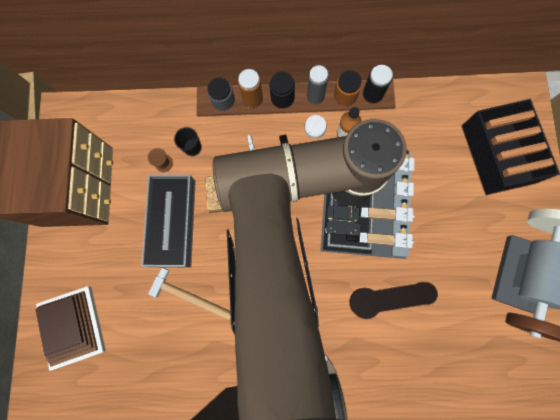

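Request:
apply_moves --motion '[[[0, 0, 0, 8], [0, 0, 0, 8], [0, 0, 0, 8], [0, 0, 0, 8], [0, 0, 0, 8], [0, 0, 0, 8], [0, 0, 0, 8], [0, 0, 0, 8]]]'

```text
t: 33.7
ee_pos: [0.4988, -0.1294, 0.3681]
tcp_rot: [0.697, 0.117, -0.117, -0.697]
wrist_force: [-0.8, -0.0, 0.2]
width: 0.0462
```

Run:
```python
from clips import *
plan(tcp=(673,4,310),a=11.5)
```

```text
a now 19.07 turn 7.57 (rows>=0.9)  before-turn xyz [208.2, 58.1, 69.2]  after-turn xyz [197.3, 58.1, 96.0] t 33.7
```

Request:
apply_moves --motion '[[[0, 0, 0, 7.6], [35, 8, 17, 0], [38, 10, 18, 0], [38, 10, 18, 0], [36, 10, 18, 0], [30, 10, 15, 0], [20, 10, 10, 0], [0, 0, 0, 0]]]'

```text
t: 34.5
ee_pos: [0.6735, 0.0066, 0.3074]
tcp_rot: [0.703, 0.072, -0.074, -0.703]
wrist_force: [-1.5, -0.2, -0.3]
width: 0.0465
```

Run:
```python
from clips import *
w=cam("wrist"); save("w21.png",w["pixels"]); 
plan(tcp=(673.5,4,180.5),a=11.5)
```

```text
a now 11.86 turn 0.36 (rows>=0.0)  before-turn xyz [0.5, 127.8, -1.8]  after-turn xyz [0.6, 127.8, -1.8] t 34.5
```

View pics/w21.png

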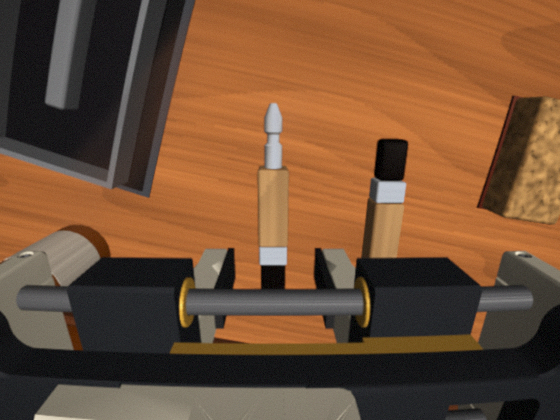

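Request:
apply_moves --motion '[[[0.5, 20, -0.8, 0.2], [0, 30, 0, 0], [0, 30, 0, 0], [0, 25, 0, 0], [0, 15, 0, 0], [0, 7.5, 0, 0], [0, 0, 0, 0], [0, 0, 0, 0]]]'

```text
t: 35.35
ee_pos: [0.6732, 0.0047, 0.1833]
tcp_rot: [-0.703, -0.072, 0.071, 0.703]
wrist_force: [0.1, 0.5, 0.8]
width: 0.0469
```

Request:
apply_moves --motion '[[[0, 0, 0, 0], [0, 0, 0, 0], [0, 0, 0, 0], [0, 0, 0, 0], [0, 0, 0, 0], [0, 0, 0, 0]]]' --jaw 1

```text
t: 35.95
ee_pos: [0.6729, 0.0049, 0.1827]
tcp_rot: [0.703, 0.072, -0.071, -0.703]
wrist_force: [-1.0, 1.6, 5.8]
width: 0.0279
```

Request:
apply_moves --motion '[[[0, -5, 0, 0], [0, -15, 0, 0], [0, -30, 0, 0], [0, -40, 0, 0], [0, -40, 0, 0], [0, -10, 0, 0], [0, 0, 0, 0], [0, 0, 0, 0]]]'

```text
t: 36.75
ee_pos: [0.672, 0.0047, 0.3212]
tcp_rot: [-0.703, -0.071, 0.072, 0.704]
wrist_force: [-0.3, -0.5, -2.7]
width: 0.0276
```

Run:
```python
from clips import *
w=cam("wrist"); save("w22.png",w["pixels"]); 
pre(2,105,300)
```

```text
a now 11.59 turn -71.86 (rows>=8.4)  before-turn xyz [-144.5, 20.3, -177.8]  after-turn xyz [-214.0, 20.3, 81.9] t 36.8
```

View pics/w22.png

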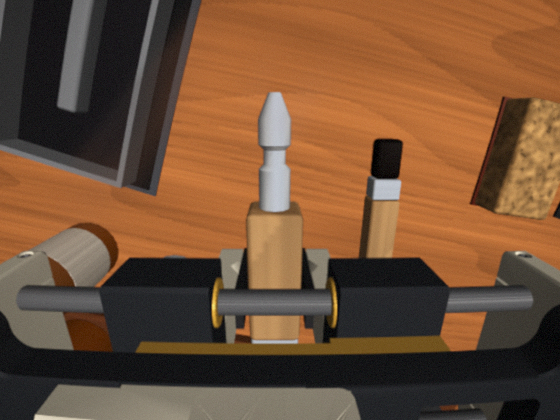

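Request:
apply_moves --motion '[[[0, 0, 0, -8], [0, 0, 0, -8], [0, 0, 0, -8], [0, 0, 0, -8], [0, 0, 0, -8], [0, 0, 0, -8], [0, 0, 0, -8], [0, 0, 0, -8]]]'

```text
t: 37.6
ee_pos: [0.6722, 0.0047, 0.3195]
tcp_rot: [-0.557, -0.434, 0.436, 0.558]
wrist_force: [-0.1, -0.4, -1.5]
width: 0.0276
```

Request:
apply_moves --motion '[[[0, 0, 8, -7.9], [-30, 0, 14, 0], [-40, 0, 16, 0], [-40, 0, 15, 0], [-40, 0, 15, 0], [-35, 5, 12, 0], [-25, 10, 8, 0], [0, 5, 0, 0]]]'

```text
t: 38.4
ee_pos: [0.5593, -0.1953, 0.2994]
tcp_rot: [-0.527, -0.469, 0.471, 0.53]
wrist_force: [0.1, -0.7, -2.5]
width: 0.0279
```

Run:
```python
from clips import *
pre(2,105,263.8)
```

```text
a now 83.32 turn -0.13 (rows>=0.0)  before-turn xyz [-2.4, 35.6, -7.2]  after-turn xyz [-2.5, 35.6, -7.2] t 38.4
```

Request:
apply_moves --motion '[[[-1, 10, -4, -0.1], [-1, 15, -3, 0], [0, 7, 0, 0], [0, 3.5, 0, 0], [0, 0, 0, 0], [0, 0, 0, 0]]]'

```text
t: 39.0
ee_pos: [0.5687, -0.1953, 0.2667]
tcp_rot: [0.527, 0.472, -0.472, -0.527]
wrist_force: [-0.3, -0.3, -1.0]
width: 0.0276
```

Run:
```python
from clips import *
pre(2,105,263.8)
w=cam("wrist"); save("w23.png",w["pixels"],4,(200,0,340,150));
```

```text
a now 83.66 turn 0.21 (rows>=0.0)  before-turn xyz [-3.6, 2.9, 2.2]  after-turn xyz [-3.6, 2.9, 2.2] t 39.0
```

View pics/w23.png

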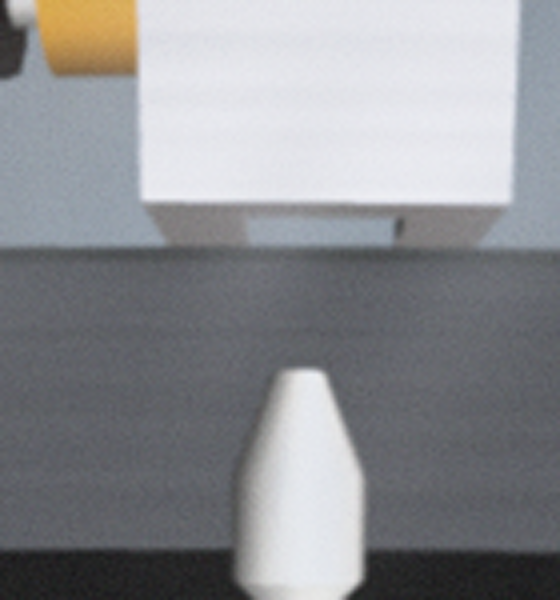

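Run:
```python
from clips import *
relz((142,202),(511,204),(234,540),(365,540),168.8)
```

```text
roof [[-108.3, 155.0, -17.0], [-108.2, 155.0, 21.0]] cyl [[-73.3, 168.8, -8.7], [-73.3, 168.8, 7.2]] need dz 2.74 face x -108.3 ang 0.16
```

Request:
apply_moves --motion '[[[0, 2.9, 2, 0.2], [-4, 0, 0, 0], [-4, 0, 0, 0], [-4, 0, 0, 0], [-4, 0, 0, 0], [-4, 0, 0, 0], [0, 0, 0, 0], [0, 0, 0, 0]]]'

```text
t: 39.9
ee_pos: [0.5641, -0.2155, 0.2635]
tcp_rot: [-0.528, -0.47, 0.47, 0.528]
wrist_force: [0.2, 0.1, -2.2]
width: 0.028
```

Run:
```python
from clips import *
pre(2,37,263.8)
w=cam("wrist"); save("w24.png",w["pixels"],4,(200,0,340,150)); print(w["s"]["wrist_force"])
```

```text
a now 83.39 turn -0.06 (rows>=0.0)  before-turn xyz [-51.0, -0.3, -0.1]  after-turn xyz [-51.0, -0.3, -0.1] t 39.9
[ 0.18187171  0.13520275 -2.2200349 ]
```

View pics/w24.png

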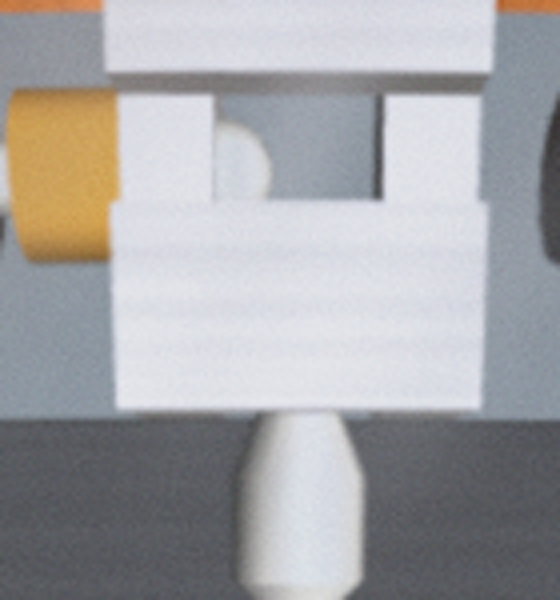

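Request:
apply_moves --motion '[[[-4, 0, 0, 0], [-4, 0, 0, 0], [-4, 0, 0, 0], [-4, 0, 0, 0], [0, 0, 0, 0], [0, 0, 0, 0]]]'

```text
t: 40.55
ee_pos: [0.5623, -0.2314, 0.2635]
tcp_rot: [-0.528, -0.47, 0.47, 0.528]
wrist_force: [-0.0, -0.3, -2.3]
width: 0.0281
```

Request:
apply_moves --motion '[[[-4, 0, 0, 0], [-4, 0, 0, 0], [-4, 0, 0, 0], [-4, 0, 0, 0], [-3, 0, 0, 0], [-3, 0, 0, 0], [-3, 0, 0, 0], [-3, 0, 0, 0]]]'

```text
t: 41.35
ee_pos: [0.559, -0.2592, 0.2635]
tcp_rot: [-0.528, -0.47, 0.47, 0.528]
wrist_force: [-1.9, 2.8, -2.1]
width: 0.0278
```

Request:
apply_moves --motion '[[[-2, 0, 0, 0], [-2, 0, 0, 0], [-1, 0, 0, 0], [-1, 0, 0, 0], [0, 0, 0, 0], [0, 0, 0, 0]]]'

```text
t: 41.95
ee_pos: [0.5585, -0.2651, 0.2636]
tcp_rot: [0.528, 0.47, -0.471, -0.528]
wrist_force: [-2.0, -0.6, -1.6]
width: 0.0273
```

Run:
```python
from clips import *
pre(2,37,263.8); print(r.get_state()["wrist_force"])
```

```text
a now 83.42 turn -0.03 (rows>=0.0)  before-turn xyz [-1.1, -0.2, -0.1]  after-turn xyz [-1.1, -0.2, -0.1] t 42.0
[-2.02707656 -0.59025704 -1.58304091]
```

Request:
apply_moves --motion '[[[-1, 0, 0, 0], [-0.5, 0, 0, 0], [0, 0, 0, 0], [0, 0, 0, 0]]]'

```text
t: 42.35
ee_pos: [0.5583, -0.2663, 0.2635]
tcp_rot: [-0.528, -0.471, 0.47, 0.528]
wrist_force: [-2.3, 1.8, -2.2]
width: 0.0275
```

Request:
apply_moves --motion '[[[-0.7, 0, 0, 0], [0, 0, 0, 0], [0, 0, 0, 0]]]'

```text
t: 42.65
ee_pos: [0.5583, -0.2665, 0.2635]
tcp_rot: [-0.528, -0.471, 0.47, 0.528]
wrist_force: [-0.5, 6.5, -1.2]
width: 0.0277
```

Request:
apply_moves --motion '[[[-1, 0, 0, 0], [0, 0, 0, 0], [0, 0, 0, 0]]]'

```text
t: 42.95
ee_pos: [0.5582, -0.2667, 0.2636]
tcp_rot: [-0.527, -0.471, 0.47, 0.528]
wrist_force: [-2.1, 11.1, 1.0]
width: 0.0276
```

Run:
```python
from clips import *
w=cam("wrist"); save("w25.png",w["pixels"],3,(170,40,370,240)); print(w["s"]["wrist_force"])
```

```text
[-2.1377807  11.08188772  0.97170992]
```

View pics/w25.png

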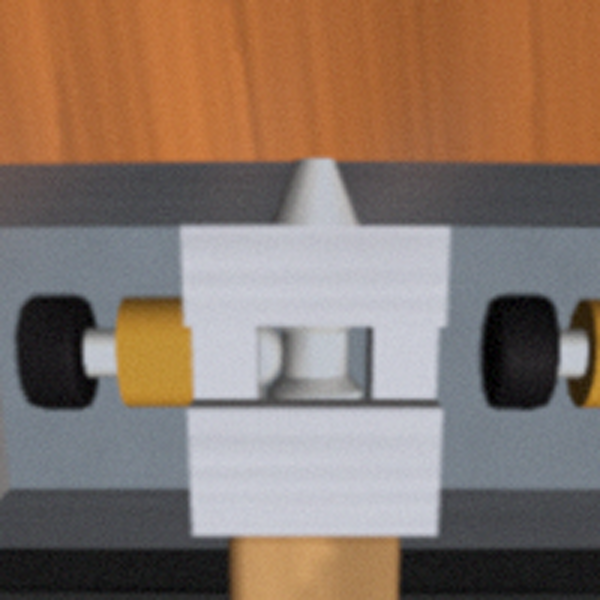

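Request:
apply_moves --motion '[[[0.8, 0, 0, 0], [0, 0, 0, 0], [0, 0, 0, 0], [0, 0, 0, 0], [0, 0, 0, 0]]]' --jaw 0.47

```text
t: 43.5
ee_pos: [0.5583, -0.2676, 0.2637]
tcp_rot: [0.528, 0.47, -0.47, -0.528]
wrist_force: [-0.8, -0.4, 0.9]
width: 0.0467
```

Request:
apply_moves --motion '[[[0, -10, 0, 0], [0, -20, 0, 0], [0, -30, 0, 0], [0, -35, 0, 0], [20, -10, 0, 0], [40, 0, 0, 0], [40, 0, 0, 0], [40, 0, 0, 0]]]'

```text
t: 44.3
ee_pos: [0.5741, -0.1272, 0.3697]
tcp_rot: [0.528, 0.471, -0.47, -0.528]
wrist_force: [0.4, -0.1, 0.5]
width: 0.046
```

Request:
apply_moves --motion '[[[40, 0, 0, -8.5], [40, 0, 0, -8.5], [40, 0, 0, -8.5], [20, 0, 0, -8.5], [0, 0, 0, -8.5], [0, 0, 0, -8.5], [0, 0, 0, -8.5], [0, 0, 0, -8.5]]]'

```text
t: 45.1
ee_pos: [0.5637, 0.0098, 0.3695]
tcp_rot: [0.173, 0.686, -0.686, -0.172]
wrist_force: [-0.5, 0.7, -0.9]
width: 0.0465
```

Request:
apply_moves --motion '[[[0, 0, 0, -8], [0, 0, 0, -8], [0, 0, 0, -8], [0, 0, 0, -8], [0, 0, 0, -8], [0, 0, 0, 0]]]'

```text
t: 45.7
ee_pos: [0.5638, 0.0096, 0.3694]
tcp_rot: [-0.071, 0.704, -0.704, 0.071]
wrist_force: [-0.4, -0.3, 0.7]
width: 0.0464
```

Run:
```python
from clips import *
from meas import brushes
c=cam("top"); save("t26.png",c["pixels"])
for b in brushes(c): 
    p,e,sz,a,k=b
    if sz[1]<90: print("brush",p.round(1),e.round(3),np.round(sz,1),a,k.round(0))
w=cam("wrist"); save("w26.png",w["pixels"])
plan(tcp=(683,115,310),a=191.4)
```

```text
brush [ 417.8 -266.3] [0.112 0.994] [29.8 75.9] 219.5 [380. 239.]
brush [ 496.9 -275.6] [0.105 0.995] [30.  76.5] 216.5 [381. 213.]
brush [ 575.7 -285.1] [0.072 0.997] [32.1 77. ] 217.5 [382. 188.]
a now -168.82 turn -0.22 (rows>=0.0)  before-turn xyz [-137.4, 59.1, -80.3]  after-turn xyz [-137.7, 59.1, -79.7] t 45.8
```

View pics/t26.png

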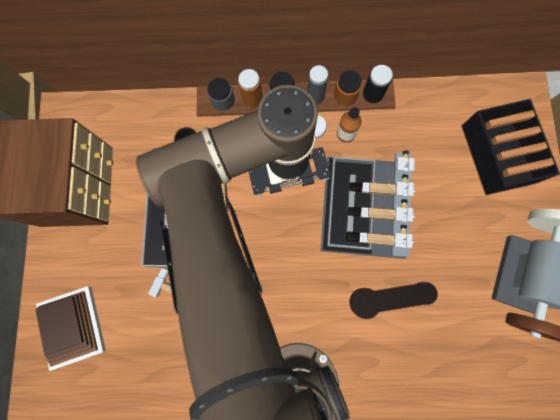

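View pics/w26.png

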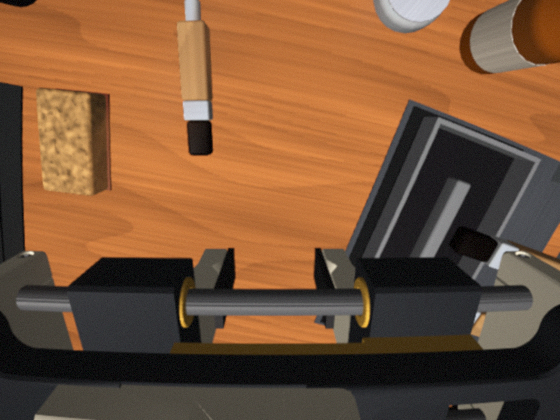

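Request:
apply_moves --motion '[[[-20, 8, -12, -0.2], [-25, 8, -15, 0], [-30, 10, -18, 0], [-30, 10, -17, 0], [-20, 10, -11, 0], [-12, 10, -7, 0], [0, 0, 0, 0], [0, 0, 0, 0]]]'

```text
t: 46.6
ee_pos: [0.6815, 0.1152, 0.3122]
tcp_rot: [0.072, -0.703, 0.704, -0.071]
wrist_force: [0.1, -1.0, 1.0]
width: 0.0463
```

Run:
```python
from clips import *
w=cam("wrist"); save("w27.png",w["pixels"])
plan(tcp=(683,115,180.5),a=191.4)
```

```text
a now -168.45 turn 0.15 (rows>=0.0)  before-turn xyz [-1.5, 132.4, 0.4]  after-turn xyz [-1.5, 132.4, 0.4] t 46.6
```

View pics/w27.png

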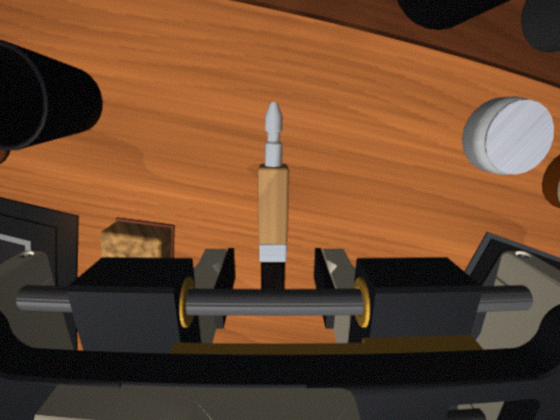

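Brush A lies centred and straight ahead of the fingers (tip at (274,102), handle 259–288). Going down on it.

Request:
apply_moves --motion '[[[-1.5, 20, 0, 0.1], [0, 30, 0, 0], [0, 30, 0, 0], [0, 25, 0, 0], [0, 15, 0, 0], [0, 11, 0, 0], [0, 0, 0, 0], [0, 0, 0, 0]]]'

```text
t: 47.45
ee_pos: [0.6838, 0.1159, 0.1827]
tcp_rot: [-0.07, 0.704, -0.703, 0.071]
wrist_force: [-0.4, 0.0, 0.7]
width: 0.0464
```

Request:
apply_moves --motion '[[[0, 0, 0, 0], [0, 0, 0, 0], [0, 0, 0, 0], [0, 0, 0, 0], [0, 0, 0, 0], [0, 0, 0, 0]]]' --jaw 1

```text
t: 48.05
ee_pos: [0.6836, 0.1161, 0.1824]
tcp_rot: [-0.071, 0.704, -0.703, 0.071]
wrist_force: [-0.7, 1.2, 6.0]
width: 0.0276
```

Request:
apply_moves --motion '[[[0, -5, 0, 0], [0, -15, 0, 0], [0, -30, 0, 0], [0, -40, 0, 0], [0, -40, 0, 0], [0, -10, 0, 0], [0, 0, 0, 0], [0, 0, 0, 0]]]'

```text
t: 48.85
ee_pos: [0.6828, 0.1157, 0.321]
tcp_rot: [-0.071, 0.704, -0.703, 0.07]
wrist_force: [-1.0, -0.4, -2.5]
width: 0.0278
```

Run:
```python
from clips import *
w=cam("wrist"); save("w28.png",w["pixels"])
pre(3,108,320)
```

```text
a now -168.50 turn 108.05 (rows>=12.6)  before-turn xyz [104.7, 0.1, 305.1]  after-turn xyz [-322.5, 0.1, 5.0] t 48.9
```

View pics/w28.png

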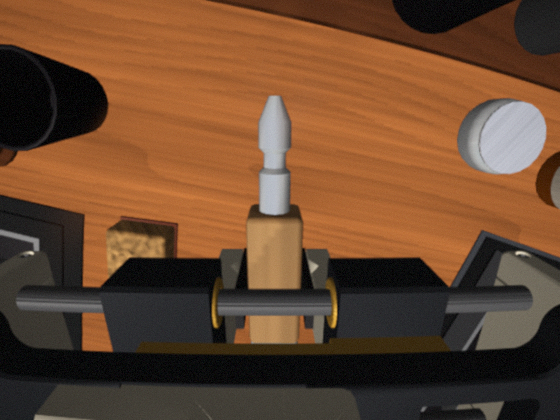

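Run:
```python
from clips import *
s=cam("side"); save("s28.png",s["pixels"],8,(360,195,430,270))
b=np.array([763,-188]);
for z in (0,60,90,110,120,130,140,150,160,170):
    print(z,((w2px(s,[[.763,-.188,z/1000]])[0]-[360,195]+.4)*8).round(0))
print(t:=(w2px(s,[[.763,-.188,.15],[.793,-.188,.15]])*8).round(0))
```

```text
0 [231. 550.]
60 [260. 425.]
90 [275. 359.]
110 [286. 314.]
120 [291. 291.]
130 [296. 268.]
140 [301. 244.]
150 [307. 220.]
160 [312. 196.]
170 [317. 172.]
[[3183. 1777.]
 [3272. 1762.]]
```

View pics/s28.png

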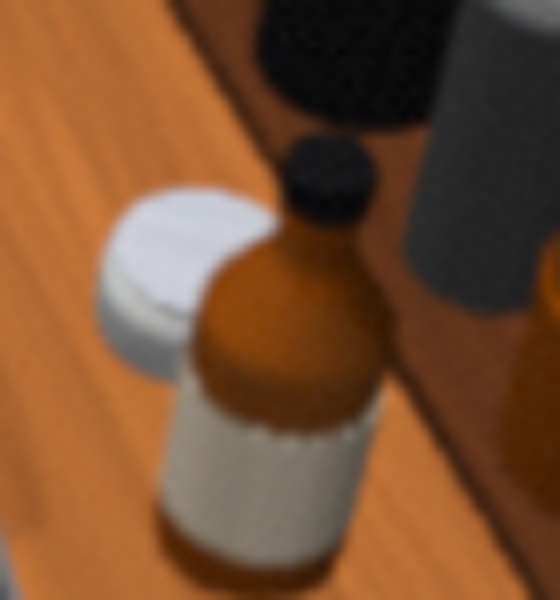

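Request:
apply_moves --motion '[[[0, 0, 0, 8.3], [0, 0, 0, 8.3], [0, 0, 0, 8.3], [0, 0, 0, 8.3], [0, 0, 0, 8.3], [0, 0, 0, 8.3], [0, 0, 0, 8.3], [0, 0, 0, 8.3]]]'

```text
t: 49.75
ee_pos: [0.6831, 0.1158, 0.3195]
tcp_rot: [-0.327, -0.626, 0.627, 0.328]
wrist_force: [-0.1, -0.2, -0.9]
width: 0.0277
```

Request:
apply_moves --motion '[[[0, 0, 0, 8.3], [0, 0, 0, 8.3], [0, 0, 0, 8.3], [0, 0, 0, 8.3], [0, 0, 0, 8.4], [0, 0, 0, 0], [0, 0, 0, 0]]]'

```text
t: 50.45
ee_pos: [0.6832, 0.1159, 0.3202]
tcp_rot: [-0.526, -0.471, 0.473, 0.527]
wrist_force: [0.3, -0.1, -0.2]
width: 0.0278
```

Run:
```python
from clips import *
pre(3,102,320)
```

```text
a now 83.77 turn 0.32 (rows>=0.0)  before-turn xyz [-328.7, 0.2, 7.3]  after-turn xyz [-328.7, 0.2, 5.5] t 50.5
```

Request:
apply_moves --motion '[[[-20, 0, 1, 0.3], [-40, 0, 1, 0], [-45, 0, 1, 0], [-45, 0, 1, 0], [-45, 0, 1, 0], [-45, 0, 0.5, 0], [-45, 0, 0, 0], [-30, 0, 0, 0]]]'

```text
t: 51.25
ee_pos: [0.6395, -0.1996, 0.3214]
tcp_rot: [-0.528, -0.47, 0.47, 0.528]
wrist_force: [0.1, 0.0, -1.3]
width: 0.0276
```

Request:
apply_moves --motion '[[[-14, 0, 0, 0], [0, 0, 0, 0], [0, 0, 0, 0]]]'

```text
t: 51.55
ee_pos: [0.6389, -0.2103, 0.3213]
tcp_rot: [-0.528, -0.47, 0.47, 0.529]
wrist_force: [-0.3, 0.0, -1.3]
width: 0.0276
```

Run:
```python
from clips import *
pre(3,102,263.6)
w=cam("wrist"); save("w29.png",w["pixels"])
```

```text
a now 83.25 turn -0.20 (rows>=0.0)  before-turn xyz [0.3, 57.7, -1.3]  after-turn xyz [0.3, 57.7, -1.3] t 51.5
```

View pics/w29.png

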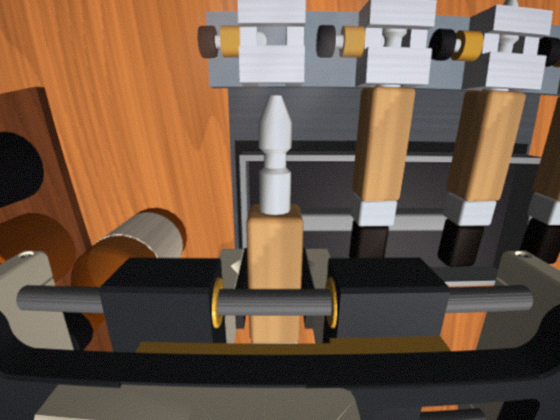

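Request:
apply_moves --motion '[[[0, 10, -0.5, -0.1], [0, 12, -0.5, -0.1], [0, 12, 0, 0], [0, 10, 0, 0], [0, 8, 0, 0], [0, 5.5, 0, 0], [0, 0, 0, 0], [0, 0, 0, 0]]]'

```text
t: 52.4
ee_pos: [0.6403, -0.2104, 0.2642]
tcp_rot: [0.528, 0.47, -0.47, -0.528]
wrist_force: [0.5, -0.0, -1.3]
width: 0.0272
```

Run:
```python
from clips import *
pre(3,102,263.6)
w=cam("wrist"); save("w30.png",w["pixels"],4,(200,0,340,150)); s=cam("side"); save("s30.png",s["pixels"],6,(330,190,430,290)); print(w["s"]["wrist_force"])
```

```text
a now 83.42 turn -0.03 (rows>=0.0)  before-turn xyz [0.3, 0.6, 0.0]  after-turn xyz [0.3, 0.6, 0.0] t 52.4
[ 0.50779835 -0.03020228 -1.31715218]
```

View pics/w30.png

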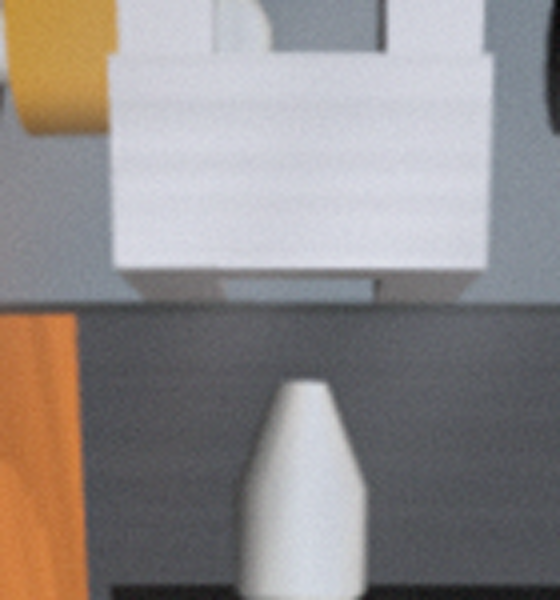

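View pics/s30.png

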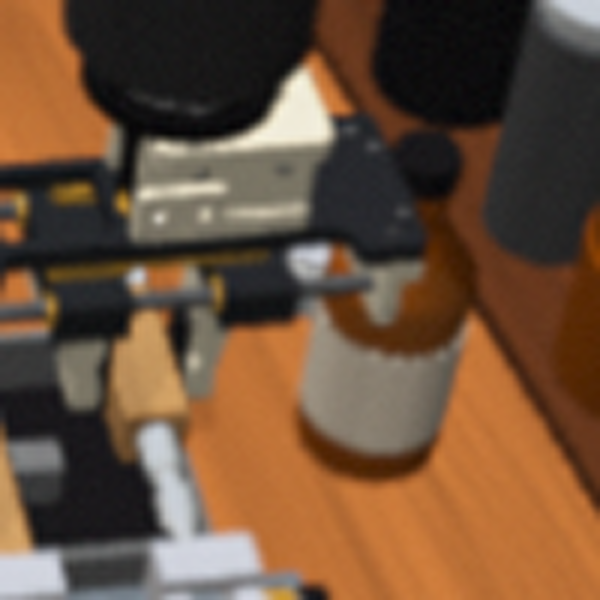

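Run:
```python
from clips import *
relz((115,268),(488,269),(241,560),(367,560),168.6)
```

```text
roof [[-101.6, 152.7, -19.7], [-101.6, 152.7, 18.5]] cyl [[-70.9, 168.6, -7.8], [-70.9, 168.6, 7.5]] need dz -0.39 face x -101.6 ang 0.09
```

Request:
apply_moves --motion '[[[0, 0.6, 0, 0], [-4, 0, 0, 0], [-4, 0, 0, 0], [-4, 0, 0, 0], [-4, 0, 0, 0], [-2, 0, 0, 0], [0, 0, 0, 0], [0, 0, 0, 0]]]'

```text
t: 53.35
ee_pos: [0.638, -0.2282, 0.2634]
tcp_rot: [-0.528, -0.47, 0.47, 0.528]
wrist_force: [-0.1, 0.3, -1.3]
width: 0.0277
```

Run:
```python
from clips import *
pre(3,37,263.6)
w=cam("wrist"); save("w31.png",w["pixels"],4,(200,0,340,150)); print(w["s"]["wrist_force"])
```

```text
a now 83.41 turn -0.04 (rows>=0.0)  before-turn xyz [-46.7, -0.2, -0.2]  after-turn xyz [-46.7, -0.2, -0.2] t 53.4
[-0.11136764  0.31037796 -1.28121312]
```

View pics/w31.png

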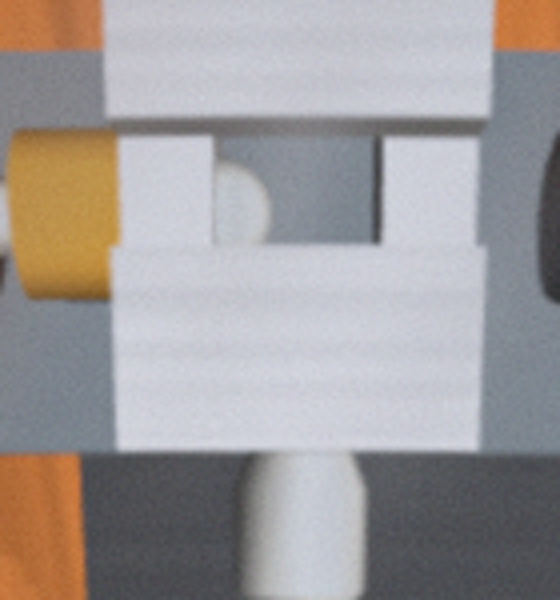

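Request:
apply_moves --motion '[[[-4, 0, -0.4, 0], [-4, 0, 0, 0], [-4, 0, 0, 0], [-3, 0, 0, 0], [0, 0, 0, 0], [0, 0, 0, 0]]]'

```text
t: 54.0
ee_pos: [0.6367, -0.2432, 0.2634]
tcp_rot: [-0.528, -0.47, 0.47, 0.528]
wrist_force: [0.5, -0.0, -1.6]
width: 0.0277
```

Request:
apply_moves --motion '[[[-4, 0, 0, 0], [-4, 0, 0, 0], [-4, 0, 0, 0], [-3, 0, 0, 0], [-3, 0, 0, 0], [-3, 0, 0, 0], [-3, 0, 0, 0], [-2, 0, 0, 0]]]'

```text
t: 54.8
ee_pos: [0.6336, -0.2693, 0.2634]
tcp_rot: [-0.528, -0.47, 0.47, 0.528]
wrist_force: [-2.1, 2.0, -1.2]
width: 0.0276
```

Run:
```python
from clips import *
pre(3,37,263.6); print(r.get_state()["wrist_force"])
```

```text
a now 83.40 turn -0.05 (rows>=0.0)  before-turn xyz [-5.4, -0.2, 0.1]  after-turn xyz [-5.4, -0.2, 0.1] t 54.8
[-2.11285271  1.96478889 -1.19204897]
```

Request:
apply_moves --motion '[[[-2, 0, 0, 0], [-2, 0, 0, 0], [-1, 0, 0, 0], [0, 0, 0, 0], [0, 0, 0, 0]]]'

```text
t: 55.3
ee_pos: [0.6332, -0.2743, 0.2635]
tcp_rot: [0.528, 0.47, -0.471, -0.528]
wrist_force: [-3.0, -1.9, -1.3]
width: 0.0281
```

Request:
apply_moves --motion '[[[-1, 0, 0, 0], [-0.5, 0, 0, 0], [0, 0, 0, 0], [0, 0, 0, 0]]]'

```text
t: 55.7
ee_pos: [0.6331, -0.2753, 0.2635]
tcp_rot: [0.528, 0.471, -0.47, -0.528]
wrist_force: [-2.2, 0.2, -1.3]
width: 0.0275
```

Request:
apply_moves --motion '[[[-1, 0, 0, 0], [0, 0, 0, 0], [0, 0, 0, 0]]]'

```text
t: 56.0
ee_pos: [0.633, -0.2763, 0.2635]
tcp_rot: [-0.528, -0.471, 0.47, 0.528]
wrist_force: [-1.0, 1.3, -1.0]
width: 0.0279
```

Request:
apply_moves --motion '[[[-1, 0, 0, 0], [0, 0, 0, 0], [0, 0, 0, 0]]]'

```text
t: 56.3
ee_pos: [0.6329, -0.2765, 0.2634]
tcp_rot: [-0.528, -0.471, 0.47, 0.528]
wrist_force: [-1.5, 6.6, 0.1]
width: 0.0281
```

Run:
```python
from clips import *
w=cam("wrist"); save("w32.png",w["pixels"],3,(170,40,370,240)); print(w["s"]["wrist_force"])
```

```text
[-1.51838576  6.59537422  0.11644571]
```

View pics/w32.png

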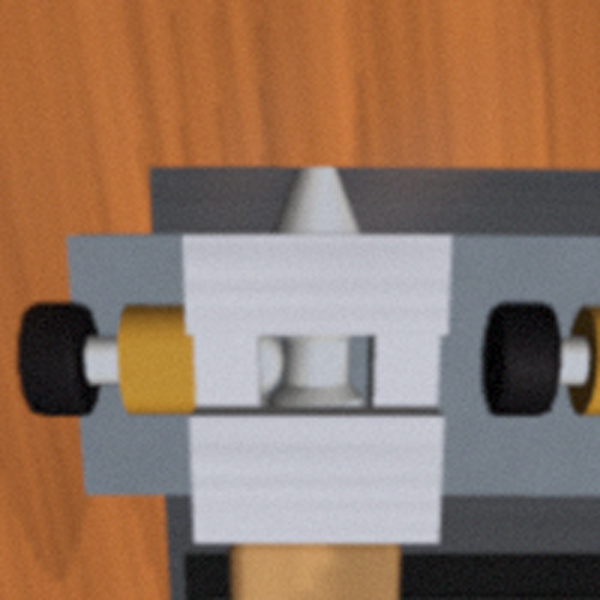

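Shoulder contact is starting at 6.6 N and the nose sits in the groove at (270,365). One more light push, then release.

Request:
apply_moves --motion '[[[-1, 0, 0, 0], [0, 0, 0, 0], [0, 0, 0, 0]]]'

```text
t: 56.65
ee_pos: [0.6329, -0.2767, 0.2634]
tcp_rot: [-0.527, -0.471, 0.47, 0.528]
wrist_force: [-2.2, 10.8, 1.4]
width: 0.0277
```

Request:
apply_moves --motion '[[[1, 0, 0, 0], [0, 0, 0, 0], [0, 0, 0, 0], [0, 0, 0, 0], [0, 0, 0, 0]]]' --jaw 0.47

```text
t: 57.15
ee_pos: [0.6329, -0.2777, 0.2636]
tcp_rot: [0.528, 0.47, -0.47, -0.528]
wrist_force: [0.2, -0.9, -1.1]
width: 0.0464
```

Request:
apply_moves --motion '[[[0, -10, 0, 0], [0, -20, 0, 0], [0, -30, 0, 0], [0, -35, 0, 0], [20, -20, 0, 0], [40, 0, 0, 0], [40, 0, 0, 0], [40, 0, 0, 0]]]'

```text
t: 57.95
ee_pos: [0.6487, -0.1373, 0.3798]
tcp_rot: [0.528, 0.471, -0.47, -0.528]
wrist_force: [0.7, 0.1, 0.0]
width: 0.0465
```

Request:
apply_moves --motion '[[[40, 0, 0, 0], [40, 0, 0, 0], [40, 0, 0, 0], [40, 0, 0, 0], [20, 0, 0, 0], [0, 0, 0, 0]]]'

```text
t: 58.55
ee_pos: [0.6697, 0.0431, 0.379]
tcp_rot: [0.527, 0.472, -0.471, -0.527]
wrist_force: [-0.3, -1.1, -0.3]
width: 0.0466
```

Run:
```python
from clips import *
from meas import brushes
c=cam("top"); save("t33.png",c["pixels"]); save("t33z.png",c["pixels"],5,(310,90,425,205+60)); s=cam("side"); save("s33.png",s["pixels"],4,(220,210,420,350))
for b in brushes(c): 
    p,e,sz,a,k=b
    if sz[1]<90: print("brush",p.round(1),e.round(3),np.round(sz,1),a,k.round(0))
```

```text
brush [ 417.7 -266.3] [0.126 0.992] [29.6 76.3] 219.5 [380. 239.]
brush [ 496.9 -275.6] [0.105 0.995] [30.  76.5] 216.5 [381. 213.]
brush [ 576.2 -284.9] [0.096 0.995] [30.6 77.2] 213.5 [382. 188.]
brush [ 655.  -294.4] [0.039 0.999] [29.6 78.7] 209.5 [383. 163.]
```

View pics/t33.png

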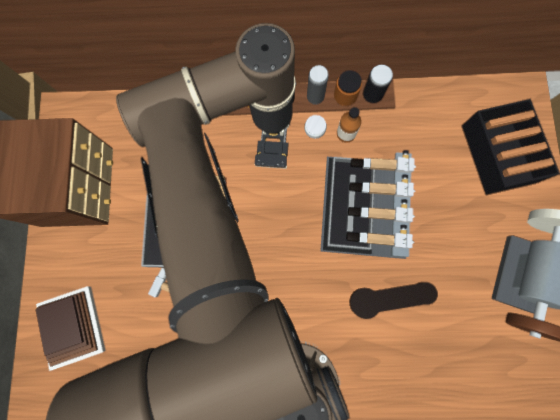

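View pics/t33z.png

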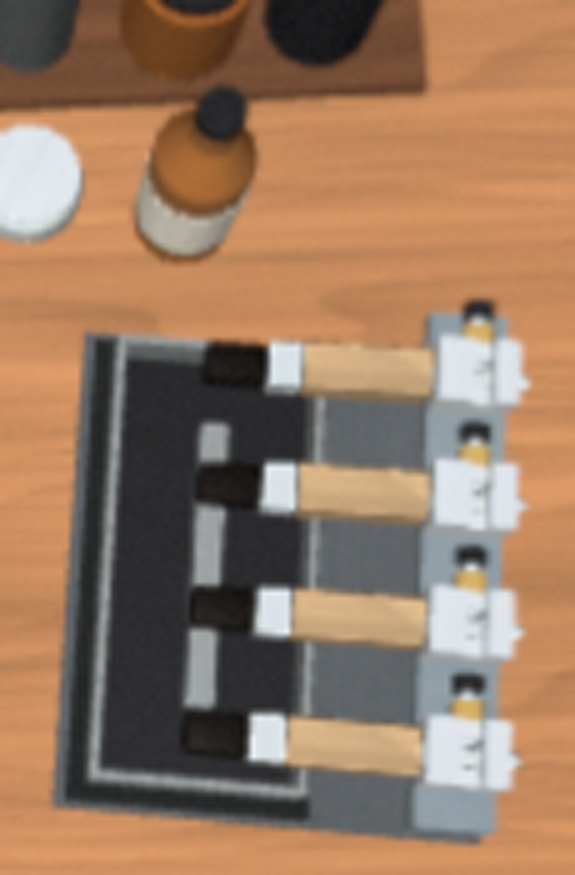

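View pics/s33.png

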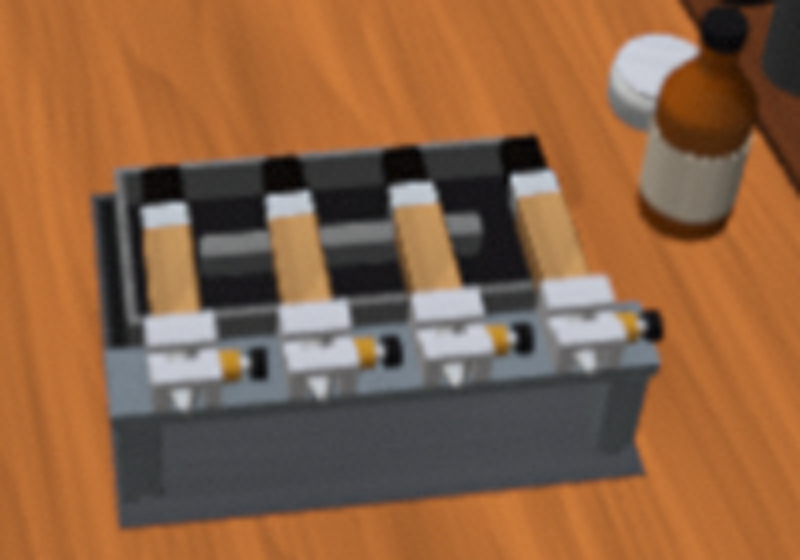

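All four hang. One close look from above at the released brushes before handing in.

Run:
```python
from clips import *
q=(C[1]+C[2])/2+OUT*75; plan(tcp=(q[0],q[1],380),a=A)
```

```text
a now 83.47 turn 0.02 (rows>=0.0)  before-turn xyz [-279.4, -1.1, 112.9]  after-turn xyz [-279.4, -1.1, 112.8] t 58.6
```

Request:
apply_moves --motion '[[[-35, 0, 14, 0], [-35, 0, 14, 0], [-35, 0, 14, 0], [-35, 0, 14, 0], [-35, 0, 14, 0], [-35, 0, 14, 0], [-35, 0, 14, 0], [-34, 0, 14, 0]]]'

```text
t: 59.45
ee_pos: [0.5245, -0.2264, 0.379]
tcp_rot: [0.528, 0.47, -0.47, -0.528]
wrist_force: [-0.5, -0.8, -0.8]
width: 0.0468
```

Request:
apply_moves --motion '[[[0, 0, 0, 0], [0, 0, 0, 0]]]'

```text
t: 59.65
ee_pos: [0.5252, -0.2256, 0.379]
tcp_rot: [0.529, 0.47, -0.469, -0.528]
wrist_force: [-0.0, 0.4, -0.1]
width: 0.0469
```

Run:
```python
from clips import *
w=cam("wrist"); save("w34.png",w["pixels"],2,(90,20,460,240))
```

```text
(no output)
```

View pics/w34.png

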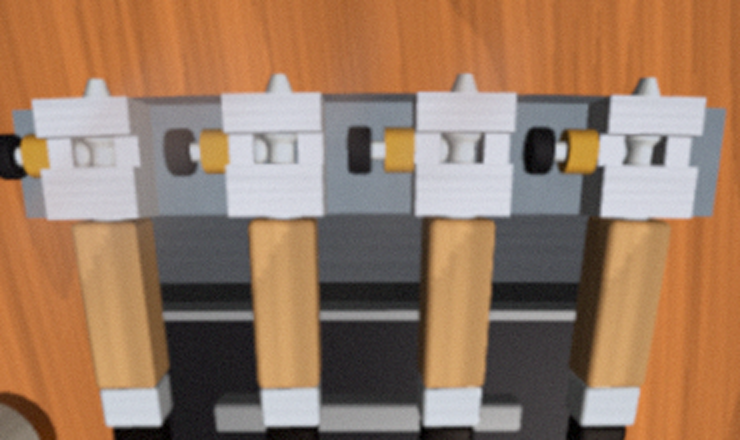

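Run:
```python
from plant import r
r.sign_off(); print(r.get_state()["t"])
```

```text
the job is handed in; nothing more can be done
the job is handed in; nothing more can be done
```

The job is done and handed in at about 60 s of the 208 s allowed.

- **Tray:** I lifted the top drip tray by its ridge and set it on the rubber mat, lengthwise along the clips. The ridge centre measured (532.5, −183.5) mm against the mat centre at (532.3, −183.1) mm. Its direction matched the mat's to within 0.1°. The other two trays stayed in the pile.
- **Brushes:** All four brushes now hang, one in each clip. Each was pushed until the shoulder pressed on the clip with 11 to 16 N, then released.
- **Last checks:** The final wrist picture shows all four grooves at the plungers, shoulders at the clip faces and bristles over the tray. The tips stick out of the back as they should. I could see no bystander disturbed. No brush was seen to be knocked aside.
- **Disagreements:**
  - The wrist and top cameras differed by about 1 to 3 mm sideways. I corrected this at each clip from the wrist view.
  - The top view read brush 3 (clip 3) about 4° off the others, while the wrist view shows it straight.
  - In the side view the first brush in the gripper appeared slightly higher than predicted, yet it slid into the bore with almost no force.
  - The plunger travel could not be measured directly, so I judged it from the pictures.

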